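# Pack and pin the corer kit case

### The job

Pack the hand-corer kit for the field: thread the black rubber buffer ring down the post in the open aluminium case, then the bright steel collar on top of it, both fully home. Close the lid, swing the yellow hasp down over the staple, and drop the red-handled pin through the eye of the staple until its collar sits on the eye. Leave the other things on the desk where they are.

Things in the scene. Friction and masses are not known exactly. Their poses are not given: they have to be found in the camera images.
- case: Fixed aluminium transit case (does not shift when pushed), 170 mm deep (x) by 250 mm wide (y), walls 5 mm, rim 95 mm above the desk. Origin at the centre of its underside; its -x side is the front (about facing the robot), z up. Inside, a 22 mm steel post; black packing lies along both side walls (at |y| over 97 mm, up to 56 mm high, with 14 mm tubes on it up to 63 mm) and along the back (from x = +49 mm, 50 mm high).
- post_foot (a point): Foot of the upright post, on the case's inner floor (5 mm above the desk), on the post's axis (25 mm before the case's centre). The post is 22 mm in diameter and 63 mm tall, with a tapered top. Axes as the case's.
- buffer: Loose black rubber ring, 56 mm outside, 30 mm hole, 28 mm high, 60 g or so, lying flat. Origin at the centre of its underside, z along its axis. It goes on the post first.
- collar: Loose bright steel ring, 52 mm outside, 30 mm hole, 28 mm high, 160 g or so, lying flat. Origin at the centre of its underside, z along its axis. It goes on the post second, on the buffer.
- lid (a joint): Lid angle in rad: 0 shut, about 1.4 to 1.5 at the start (nearly upright, leaning a little to the robot), at most 1.7. The hinge is stiff: the lid stays where it is left, and 1 to 5 N across its free edge moves it, so it must be pushed all the way down.
- lid_hinge (a point): Lid's hinge axis, at the middle of the case's rear top rim (85 mm behind the case's centre, 95 mm high); the axis runs along the case's y. The lid is a shell 170 mm long from the hinge, 250 mm wide and 22 mm thick, its flat outer face being the rear one when open, the top one when shut.
- lid_edge (a point): Middle of the lid's front edge on the outer face (170 mm from the hinge, 22 mm out); when shut it is 117 mm above the desk.
- hasp (a joint): Hasp angle in rad relative to the lid: 0 hanging down flat against the case's front, over the staple; with the lid shut, 1.57 is level, pointing forward, and 3.14 upright. It starts about 2.4 to 3.1 (folded up, out of the way) and stays where it is left (stiff hinge; about 1 N at its free end, 2 to 3 N near the hinge, moves it).
- hasp_hinge (a point): Hasp's hinge axis, along the case's y, on the lid's front edge (6 mm before its front face, 4 mm below its outer face; 113 mm above the desk when the lid is shut). Middle of the hasp's width.
- hasp_tip (a point): Middle of the hasp's free end. The hasp is a yellow plate 70 mm wide, 62 mm long from the hinge and 5 mm thick (hinge axis in mid thickness), with a 32 mm wide slot 34 to 52 mm from the hinge, through which the staple comes (a fingertip could slip in there too: push it nearer the hinge), and at the free end a small lip standing 6 mm from the axis plane on the outer side.
- eye (a point): Centre of the eye's hole, on the upper face of the staple, 73.5 mm above the desk and 26 mm before the case's front. The staple is a level steel plate, 28 mm wide, 7 mm thick, standing 42 mm out from the case's front; its vertical hole is 16 mm square.
- pin: Loose retaining pin, upright, standing in the wooden stand: steel shank 10 mm in diameter and 45 mm long with a tapered tip, above it a steel collar 26 mm in diameter and 6 mm thick, above that a red grip 15 mm in diameter and 40 mm high; 91 mm in all, 70 g or so. Origin at the tip of the shank, z up along its axis.
- pin_collar (a point): Centre of the underside of the pin's collar, 45 mm above the tip: it rests on the stand's top at the start and on the eye at the end.
- stand: Fixed wooden block 60 x 60 mm and 55 mm high, with a 15 mm hole in its middle from which the pin is lifted straight up. Origin at the centre of its underside.
- tape: Bystander: loose orange roll of tape, 76 mm outside, 34 mm high, lying flat, origin at the centre of its underside.
- rock: Bystander: grey rock sample 55 x 40 x 40 mm, origin at the centre of its underside.
- jar: Bystander: jar 52 mm in diameter, 70 mm high, origin at the centre of its underside.
- mug: Bystander: blue mug 80 mm in diameter, 90 mm high, origin at the centre of its underside.
- sample_box: Bystander: small cardboard box 70 x 50 x 30 mm, origin at the centre of its underside.
- core: Bystander: pale stone core 44 mm in diameter, 50 mm high, upright, origin at the centre of its underside.
Not all that is in view belongs to the job. Leave any blue look-alike of the collar alone.

How it is judged:
On the way, in this order (a step that is already met when the one before it is completed fails the run):
1. the rubber buffer ring is home on the post, on the case's floor (horizontal distance between buffer and post_foot below 0.007 m and z of buffer in the frame of post_foot between -0.004 and 0.004 m and angle between buffer's own z axis and vertical below 0.12 rad), for 0.2 s.
2. the steel collar is home on the post, on top of the buffer (all of step 1 and horizontal distance between collar and post_foot below 0.007 m and z of collar in the frame of post_foot between 0.024 and 0.032 m and angle between collar's own z axis and vertical below 0.12 rad), for 0.2 s.
3. the lid is shut (value of joint lid below 0.05 rad), for 0.2 s.
4. with the lid shut, the hasp lies over the staple (value of joint lid below 0.05 rad and value of joint hasp below 0.17 rad), for 0.2 s.
5. the pin is through the eye, its collar on the eye (all of step 4 and horizontal distance between pin_collar and eye below 0.007 m and z of pin_collar in the frame of eye between -0.004 and 0.004 m and angle between pin's own z axis and vertical below 0.15 rad), for 0.2 s.
At the end, for the whole second after the job is handed in: Buffer on the case floor, collar on it, round the post (7 mm sideways, 4 mm in height, tilt under 0.12 rad); lid under 0.05 rad; hasp under 0.17 rad; pin through the eye, its collar on it (7 mm sideways, 4 mm in height, upright within 0.15 rad); all released and at rest (all of step 2 and all of step 5 and linear speed of each of buffer, collar, pin below 0.03 m/s); the robot touches nothing.
It fails at once if a bystander (tape, rock, jar, mug, small box, stone core) is moved by more than 30 mm (distance of any of tape, rock, jar, mug, sample_box, core from where it was at the start of the episode above 0.03 m).
It also fails if it takes over 72 s, if anything falls off the work surface, if the arm or the gripper's body presses on something with over 40 N, if the wrist force passes 120 N, or if a joint passes its speed limit or range.

### The arm

A 6-joint arm with a two-finger parallel gripper is mounted at the origin on the work surface. World frame = base frame: x ahead of the robot, y to its left, z up, the work surface at z = 0. Lengths are in m, angles in rad, forces in N, time in s.
With the tool pointing down it reaches from about 0.35 to 0.975 m from the base axis. Payload 4.9 kg.
Tool frame: the origin (TCP) lies on the centre line of the jaws, within the pads' length; the fingertips stand 11 mm ahead of it and the grasp point (between the pads) lies 8 mm behind it (manip.finger_overhang is the distance from the TCP to the fingertips, in m); y points along the fingers, z is the direction in which the jaws open and shut, and the axes are right-handed (so a half turn about y gives the same grasp; the last joint's range is limited). The gripper opens to 85 mm and grips with 20 to 120 N. Pads are 22 mm wide; open, the fingers measure 114 mm over their backs; the gripper's body (76 mm by 85 mm) begins 54 mm behind the grasp point. The pads swing forward as they close: fully open they stand 13 mm farther back than shut.
Start: joints at [-1.236, 0.053, 1.613, -0, 1.476, -0.119], TCP at [0.274, -0.562, 0.217] pointing down, gripper open.
Joint ranges: [-3.01, 3.01], [-1.01, 2.22], [0.06, 2.58], [-1.02, 4.17], [0.09, 2.62], [-3.14, 3.14]. Speed limits (rad/s): [2.57, 2.57, 3.14, 3.14, 3.14, 3.14].

### API

Orientations are given as a unit quaternion [w, x, y, z].
In Python, from plant import readout, cams, workorder, manip gives the robot as it stands.
- The arm moves only by the tool play_rows, never from a script. Its arguments are lists of equal length, an entry for each row: "slide": the shift along the tool's x, y, z in cm, a list of three; "yaw": the turn about the tool's y in degrees; "grip": the closure, from -1 (fully open) to 1 (shut), so that 0 is half open. In form: {"slide": [[x, y, z], ...], "yaw": [yaw, ...], "grip": [grip, ...]}. A call has 1 to 12 rows; each row shifts and turns the commanded pose from where the row before left it, along the tool's axes as they then stand; what a row does not reach is not made up. A row lasts 1/10 s, in which the tool goes at most 50 mm and 8.59 degrees, less where a joint would pass 70% of its speed; a pose out of reach is approached as far as the arm can. A call with a gripper value outside its range is refused whole. The fingers move at their own pace and stop on an object; the grip force is fixed at half the most. Time passes only in rows, so rows that do not move let the fingers close. It gives the time, the measured TCP pose, the force and the opening at its end, in the units of the state.
- readout.state(): the state, without advancing time (a new reading comes with each control period).
- cams.grab_frame(name): name is "scene" or "side" or "wrist"; returns a dict with "image" (384x512x3 uint8, red, green, blue), "mtx" (3x3 intrinsics, pixels), "R" (3x3) and "t" (3): a world point X has camera coordinates R X + t; the wrist camera has in their place "mount" (4x4, takes a point from camera to tool coordinates, whose origin is the TCP and whose axes are the tool frame's). Camera axes: x right, y down, z forward; pixel columns grow to the right and rows downward; lengths in m; the calibration is good to about 2 mm. A picture is of the moment at which its call begins: read the wrist's pose just before it. There is no depth.
- workorder.job_done(): hands the job in, once; it reports no verdict.
The state is a dict: "time": time; "joint_pos": joint angles; "joint_vel": joint speeds; "joint_efforts": joint torques, N m; "tool_pos": TCP position; "tool_rot": TCP orientation; "contact_force": force on the tool from outside, world axes, zero at the start; "ft_torque": the same for the moment, N m; "gripper_width": opening from 0.0 (shut) to 1.0 (fully open).
Only numpy, scipy, OpenCV 4.12 (cv2) and the standard library are available. Lean on these libraries where they do the work, as an engineer would, in place of code of your own. Each camera call takes 0.05 s, during which the arm holds its last target.

## Working session

There is one attempt and no reset: what is moved stays moved. The work goes in short steps, Python scripts to look and compute and a tool call to move; the robot and the scene stay as the last step left them, time stands still between calls to the robot, and variables do not carry over. Pictures are saved under pics/ and viewed, and the job is handed in when it is done.

Besides the shell and the picture viewer there is one more tool, called after "Call:" as a command line: name --pt "numbers of a row" for each row, then --argument value for the rest. play_rows: Moves the arm, as the interface text tells. Its arguments: {"type":"object","properties":{"slide":{"type":"array","items":{"type":"array","items":{"type":"number"}}},"yaw":{"type":"array","items":{"type":"number"}},"grip":{"type":"array","items":{"type":"number"}}},"required":["slide","yaw","grip"]}

```bash
ls; mkdir -p pics; python3 - <<'E'
from plant import readout, cams, workorder, manip
import cv2
print(readout.state()); print([a for a in dir(manip) if a[0]!='_'])
for n in ["scene","side","wrist"]:
    f=cams.grab_frame(n); cv2.imwrite(f"pics/{n}0.png",f["image"][:,:,::-1])
    print(n,{k:v for k,v in f.items() if k!="image"})
E
```

```text
pics
{'time': 0.0, 'joint_pos': array([-1.23600152e+00,  5.33618247e-02,  1.61429230e+00,  6.96617876e-06,
        1.47600138e+00, -1.19012390e-01]), 'joint_vel': array([ 0.00066542, -0.00055249,  0.00021398,  0.00115974, -0.00132331,
       -0.00038717]), 'joint_efforts': array([ 1.01188627e-03, -3.93680227e+01, -3.70177031e+01, -9.69755843e-05,
        7.00879682e-03, -1.17022518e-05]), 'tool_pos': array([ 0.27377367, -0.56112269,  0.21576099]), 'tool_rot': array([ 0.15899544, -0.15914764,  0.689707  , -0.6882563 ]), 'contact_force': array([ 0.36502881, -0.54558671,  0.35891488]), 'ft_torque': array([ 0.01762377,  0.04286776, -0.00122746]), 'gripper_width': 0.9996461021900795}
['IKError', 'finger_overhang']
scene {'mtx': array([[497.74612588,   0.        , 255.56001836],
       [  0.        , 497.74612588, 195.94172228],
       [  0.        ,   0.        ,   1.        ]]), 'R': array([[ 0.8693111 ,  0.49423857,  0.00514234],
       [ 0.40524916, -0.70675506, -0.57988826],
       [-0.28296877,  0.50618724, -0.81467979]]), 't': array([-0.45593419, -0.17485288,  2.01206524])}
side {'m
[... 180 characters left out ...]
9306, -0.21354367,  0.02167393],
       [-0.13553645,  0.53528832, -0.83372435],
       [ 0.16643476, -0.8172304 , -0.55175534]]), 't': array([0.49365929, 0.14818704, 1.11146925])}
wrist {'mtx': array([[282.41512633,   0.        , 255.14187142],
       [  0.        , 282.41512633, 191.80419546],
       [  0.        ,   0.        ,   1.        ]]), 'mount': array([[ 5.70037561e-05,  9.48616993e-01,  3.16426607e-01,
        -8.17449026e-02],
       [ 7.19023544e-04, -3.16426565e-01,  9.48616736e-01,
        -1.55762624e-01],
       [ 9.99999740e-01,  1.73443464e-04, -7.00115455e-04,
         2.27883845e-04],
       [ 0.00000000e+00,  0.00000000e+00,  0.00000000e+00,
         1.00000000e+00]])}
```

View pics/scene0.png

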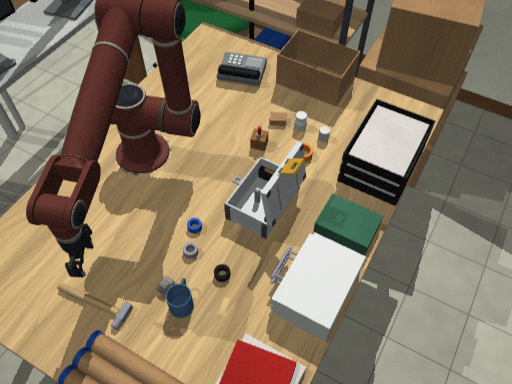

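View pics/side0.png

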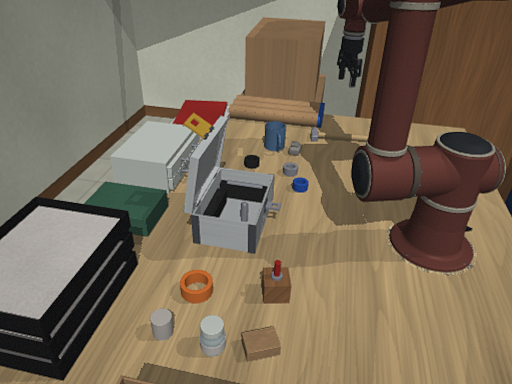

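View pics/wrist0.png

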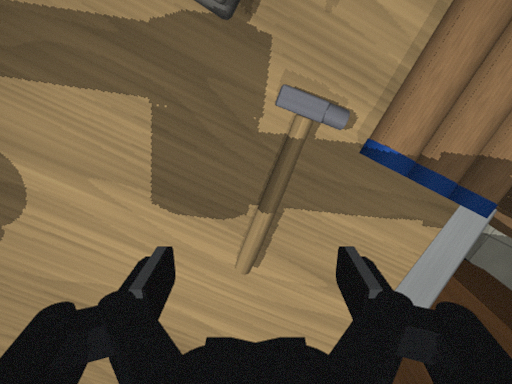

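Candidates: the buffer is the black ring at scene (222,273), side (252,161). The collar is the bright ring at scene (190,251), side (290,169). The look-alike to leave is the blue ring at scene (195,226), side (300,185). The orange tape, at scene (305,152), is also ring-shaped. The pin is red on the wooden block at scene (259,133), side (277,270). I'll check these in a close crop.

```bash
cat > h.py <<'E'
import numpy as np, cv2
from scipy.spatial.transform import Rotation as Ro
from plant import readout, cams
def rot(q): return Ro.from_quat([q[1],q[2],q[3],q[0]]).as_matrix()
def grab(n):
    s=readout.state(); f=cams.grab_frame(n)
    if n=="wrist":
        T=np.eye(4); T[:3,:3]=rot(s["tool_rot"]); T[:3,3]=s["tool_pos"]; M=T@f["mount"]
        f["C"]=M[:3,3]; f["Rcw"]=M[:3,:3]
    else:
        f["C"]=-f["R"].T@f["t"]; f["Rcw"]=f["R"].T
    return f
def ray(f,u,v):
    d=f["Rcw"]@np.linalg.inv(f["mtx"])@np.array([u,v,1.]); return f["C"],d/np.linalg.norm(d)
def plane(f,u,v,z):
    c,d=ray(f,u,v); return c+d*(z-c[2])/d[2]
def tri(*fuv):
    A=np.zeros((3,3));b=np.zeros(3);L=[]
    for f,u,v in fuv:
        c,d=ray(f,u,v);P=np.eye(3)-np.outer(d,d);A+=P;b+=P@c;L.append((P,c))
    x=np.linalg.solve(A,b); return x,[round(1e3*float(np.linalg.norm(P@(x-c))),1) for P,c in L]
def proj(f,X):
    c=f["Rcw"].T@(np.asarray(X)-f["C"]); p=f["mtx"]@c; return p[:2]/p[2]
def crop(f,name,x0,y0,x1,y1,k,marks=()):
    im=cv2.resize(f["image"][y0:y1,x0:x1,::-1],None,fx=k,fy=k,interpolation=cv2.INTER_CUBIC)
    for m in marks: cv2.drawMarker(im,(int((m[0]-x0+.5)*k),int((m[1]-y0+.5)*k)),(255,0,255),0,12,1)
    cv2.imwrite(f"pics/{name}.png",im)
E
python3 - <<'E'
from h import *
s=grab("scene"); d=grab("side")
crop(s,"s1",150,110,350,310,3); crop(d,"d1",180,90,320,310,2.7)
cv2.imwrite("pics/f_s.png",s["image"][:,:,::-1])
E
```

```text
(no output)
```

View pics/s1.png

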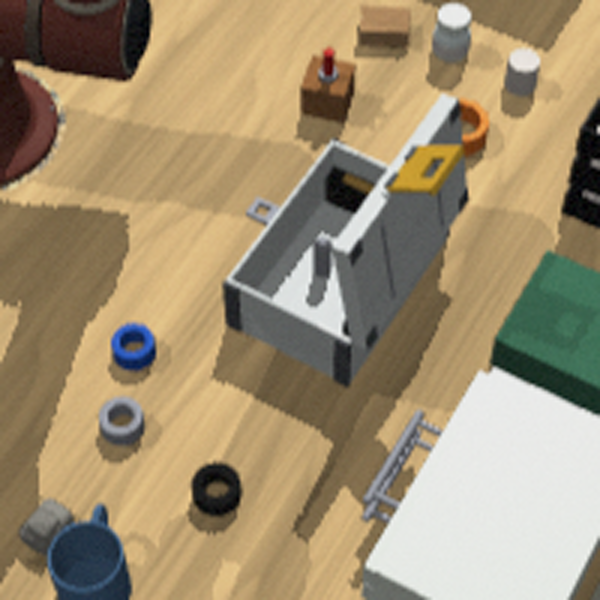

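View pics/d1.png

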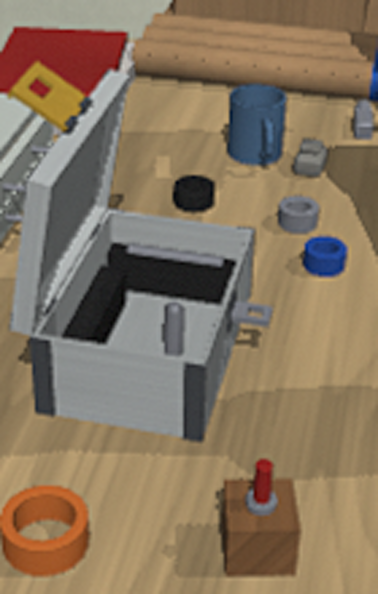

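```bash
python3 - <<'E'
from h import *
np.set_printoptions(precision=4,suppress=True)
s=grab("scene"); d=grab("side")
def S(u,v): return (s,150+(u)/3-.5,110+(v)/3-.5)
def D(u,v): return (d,180+(u)/2.7-.5,90+(v)/2.7-.5)
pts={"posttop":(S(322,240),D(174,306)),"eye":(S(263,210),D(254,313)),
"frontR_rim":(S(226,283),D(253,231)),"frontL_rim":(S(334,143),D(200,362)),
"pintop":(S(328,50),D(264,463)),"buffer":(S(216,490),D(194,193)),"collar":(S(122,421),D(299,214)),
"lidcorner+y":(S(447,97),D(38,180)),"lidcorner-y":(S(343,245),D(127,68)),
"blue":(S(133,347),D(325,257)),"standtop":(S(328,75),D(262,500))}
for k,v in pts.items(): print(k,*tri(*v))
def m(f,lo,hi,box):
    x0,y0,x1,y1=box; im=cv2.cvtColor(f["image"],cv2.COLOR_RGB2HSV); M=cv2.inRange(im,lo,hi)
    z=np.zeros_like(M); z[y0:y1,x0:x1]=M[y0:y1,x0:x1]; n,l,st,c=cv2.connectedComponentsWithStats(z)
    i=1+np.argmax(st[1:,4]); return st[i],c[i]
a=m(s,(0,0,0),(180,255,45),(205,258,240,290)); b=m(d,(0,0,0),(180,255,45),(235,145,270,175));print(a,b,tri((s,*a[1]),(d,*b[1])))
a=m(s,(0,0,60),(180,45,255),(178,236,205,262)); b=m(d,(0,0,60),(180,45,255),(275,155,305,178));print(a,b,tri((s,*a[1]),(d,*b[1])))
for z in (.014,.028): print(z,plane(s,*S(216,484)[1:],z),plane(s,*S(122,415)[1:],z))
E
```

```text
posttop [0.5157 0.0257 0.0678] [0.8, 0.8]
eye [0.4316 0.0257 0.0735] [0.5, 0.5]
frontR_rim [ 0.4562 -0.1013  0.0931] [0.6, 0.6]
frontL_rim [0.4638 0.1466 0.0959] [0.4, 0.4]
pintop [0.3833 0.2747 0.1044] [0.8, 0.8]
buffer [ 0.5647 -0.3047  0.0156] [0.2, 0.2]
collar [ 0.4225 -0.2838  0.016 ] [0.8, 0.8]
lidcorner+y [0.6113 0.1444 0.2669] [2.0, 2.0]
lidcorner-y [ 0.6042 -0.1002  0.2708] [5.1, 5.1]
blue [ 0.3777 -0.1922  0.0146] [0.2, 0.2]
standtop [0.3839 0.2723 0.0594] [0.4, 0.4]
(array([215, 265,  15,  17, 174], dtype=int32), array([221.8448, 272.9425])) (array([244, 155,  15,  13, 165], dtype=int32), array([251.303 , 161.2061])) (array([ 0.5652, -0.3042,  0.0147]), [0.7, 0.7])
(array([183, 242,  15,  16, 177], dtype=int32), array([190.0169, 249.7175])) (array([283, 163,  15,  13, 174], dtype=int32), array([290.1207, 168.9253])) (array([ 0.4223, -0.2834,  0.0157]), [0.2, 0.2])
0.014 [ 0.5605 -0.2976  0.014 ] [ 0.4181 -0.2762  0.014 ]
0.028 [ 0.5648 -0.3033  0.028 ] [ 0.4238 -0.2821  0.028 ]
```

```bash
cat >> h.py <<'E'
np.set_printoptions(precision=4,suppress=True)
PSI=-0.03
def go(p,phi=0.0,show=True):
    "tool displacement (cm, tool axes NOW) to world TCP p; yaw about tool y (deg) so that tool x has world heading phi"
    s=readout.state(); R=rot(s["tool_rot"]); h=np.arctan2(R[1,0],R[0,0])
    dy=-(phi-h); dy=(dy+np.pi)%(2*np.pi)-np.pi   # tool y is down
    dl=R.T@(np.asarray(p)-s["tool_pos"])*100
    print("t",round(s["time"],2),"tcp",s["tool_pos"],"heading deg",round(np.degrees(h),2),"tilt",np.round(R[:,1],3),"F",s["contact_force"],"w",round(s["gripper_width"],3))
    print("slide total cm (current axes)",dl,"yaw deg",round(np.degrees(dy),2)); return dl
E
python3 - <<'E'
from h import *
go([.565,-.304,.20],0)
print(rot(readout.state()["tool_rot"]))
s=grab("scene")
S=lambda u,v:(150+u/3-.5,110+v/3-.5)
print("mug top",plane(s,*S(86,550),.09),"rock",plane(s,*S(47,525),.02),"handle",plane(s,*S(100,515),.07))
print("jar",plane(s,*S(455,12),.07),"core",plane(s,*S(523,57),.05),"box",plane(s,*S(385,22),.03),"tape",plane(s,*S(460,130),.03))
E
```

```text
t 0.35 tcp [ 0.2739 -0.5616  0.2167] heading deg -154.0 tilt [-0.  0. -1.] F [-0.7614 -0.3155  0.944 ] w 0.997
slide total cm (current axes) [-37.4543   1.6806 -10.394 ] yaw deg -154.0
[[-0.8988 -0.0001  0.4383]
 [-0.4383  0.0004 -0.8988]
 [-0.0001 -1.     -0.0005]]
mug top [ 0.5066 -0.461   0.09  ] rock [ 0.4265 -0.4358  0.02  ] handle [ 0.4892 -0.4137  0.07  ]
jar [0.4829 0.4518 0.07  ] core [0.5935 0.4404 0.05  ] box [0.3916 0.4227 0.03  ] tape [0.571  0.2976 0.03  ]
```

Call:
play_rows --pt "-4.2 0 -1.2" --pt "-4.2 0 -1.2" --pt "-4.2 0 -1.2" --pt "-4.2 0 -1.2" --pt "-4.2 0 -1.2" --pt "-4.2 0 -1.2" --pt "-4.2 0 -1.1" --pt "-4.2 0 -1.1" --pt "-3.9 0 -0.9" --pt "0 0 0" --pt "0 0 0" --pt "0 0 0" --yaw '[0,0,0,0,0,0,0,0,0,-8.5,-8.5,-8.5]' --grip '[-1,-1,-1,-1,-1,-1,-1,-1,-1,-1,-1,-1]'

```text
time: 1.6
tool_pos: [0.5663, -0.3042, 0.2169]
tool_rot: [0.309, -0.31, 0.636, -0.636]
contact_force: [-0.3, -0.5, -0.7]
gripper_width: 0.999
```

Call:
play_rows --pt "0 0 0" --pt "0 0 0" --pt "0 0 0" --pt "0 0 0" --pt "0 0 0" --pt "0 0 0" --pt "0 0 0" --pt "0 0 0" --pt "0 0 0" --pt "0 0 0" --pt "0 0 0" --pt "0 0 0" --yaw '[-8.5,-8.5,-8.5,-8.5,-8.5,-8.5,-8.5,-8.5,-8.5,-8.5,-8.5,-8.5]' --grip '[-1,-1,-1,-1,-1,-1,-1,-1,-1,-1,-1,-1]'

```text
time: 2.8
tool_pos: [0.5659, -0.3048, 0.217]
tool_rot: [-0.689, 0.689, -0.16, 0.16]
contact_force: [0.1, 0.1, -0.5]
gripper_width: 1.0
```

Call:
play_rows --pt "0 0 0" --pt "0 0 0" --pt "0 0 0" --pt "0 0 0" --yaw '[-8.5,-8.5,-8.5,-1]' --grip '[-1,-1,-1,-1]'

```text
time: 3.2
tool_pos: [0.5659, -0.3048, 0.217]
tool_rot: [-0.707, 0.707, 0.0, -0.0]
contact_force: [-0.2, -0.8, 0.2]
gripper_width: 0.999
```

```bash
python3 - <<'E'
from h import *
go([.565,-.304,.10],0)
f=grab("wrist"); crop(f,"w1",0,0,512,384,1.5,[proj(f,[.565,-.304,.028])])
E
```

```text
t 3.2 tcp [ 0.5659 -0.3048  0.217 ] heading deg 0.03 tilt [-0. -0. -1.] F [-0.1655 -0.8006  0.2472] w 0.999
slide total cm (current axes) [-0.0864 11.7005  0.078 ] yaw deg 0.03
```

View pics/w1.png

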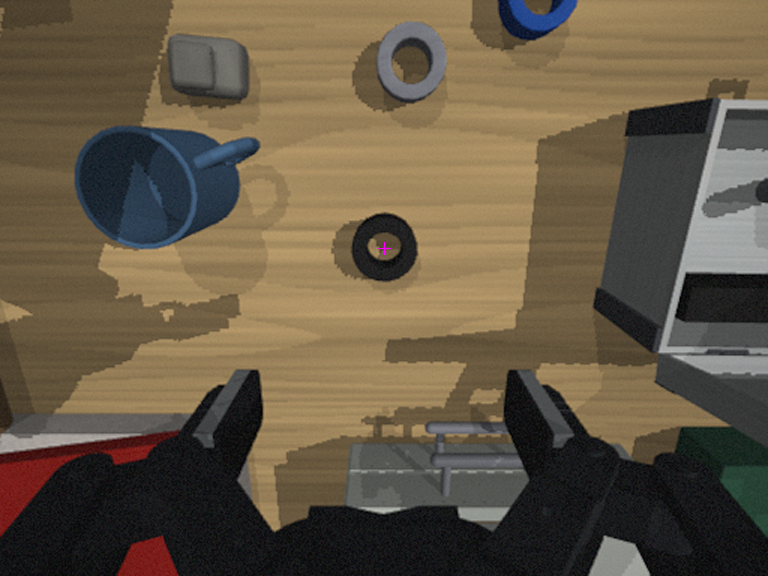

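Call:
play_rows --pt "-0.1 4.5 0.1" --pt "0 4.5 0" --pt "0 4.5 0" --pt "0 3.4 0" --pt "0 2 0" --pt "0 1 0" --pt "0 0 0" --pt "0 0 0" --pt "0 0 0" --pt "0 0 0" --pt "0 0 0" --pt "0 0 0" --yaw '[0,0,0,0,0,0,0,0,0,0,0,0]' --grip '[-1,-1,-1,-1,-1,-1,-1,1,1,1,1,1]'

```text
time: 4.45
tool_pos: [0.5652, -0.304, 0.0186]
tool_rot: [-0.707, 0.707, 0.0, 0.0]
contact_force: [0.2, 0.4, -0.2]
gripper_width: 0.144
```

```bash
python3 - <<'E'
from h import *
go([.565,-.304,.017],0)
f=grab("wrist"); crop(f,"w2",0,0,512,384,1.5)
# collar & mount check
E
```

```text
t 4.45 tcp [ 0.5652 -0.304   0.0186] heading deg -0.01 tilt [ 0.001 -0.001 -1.   ] F [ 0.15    0.4207 -0.1815] w 0.144
slide total cm (current axes) [-0.0154  0.1637 -0.0036] yaw deg -0.01
```

View pics/w2.png

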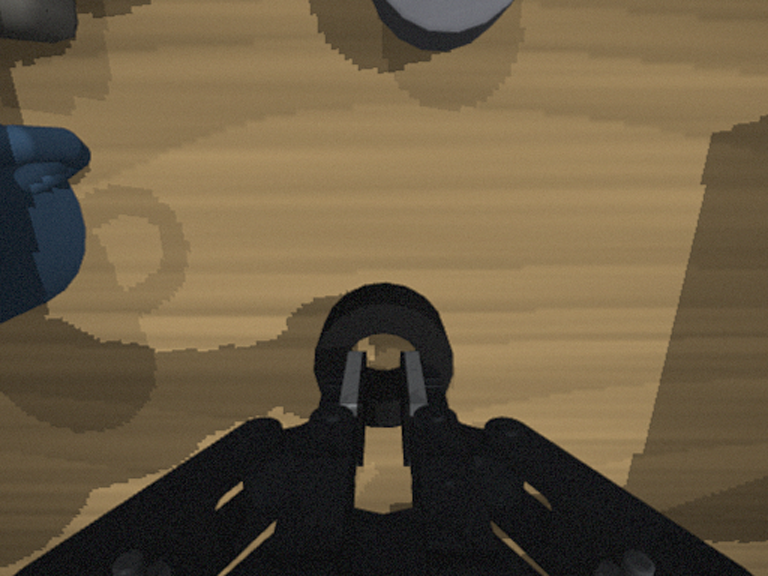

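```bash
python3 - <<'E'
from h import *
f=grab("wrist"); s=readout.state()
R=rot(s["tool_rot"]);p=s["tool_pos"]
for n,X in {"ringtop":[.565,-.304,.028],"ringbot":[.565,-.304,0],"front":[.537,-.304,.028],"TCP":p,"tip":p+.011*R[:,1],"gp":p-.008*R[:,1]}.items(): print(n,proj(f,X)*1.5)
d=grab("side"); crop(d,"d2",220,120,290,200,8)
s=grab("scene"); crop(s,"s2",180,220,270,300,7)
E
```

```text
ringtop [382.3461 366.6549]
ringbot [382.363  335.9381]
front [382.3143 298.8282]
TCP [382.8249 354.7488]
tip [382.7996 342.9109]
gp [382.8454 364.2926]
```

View pics/d2.png

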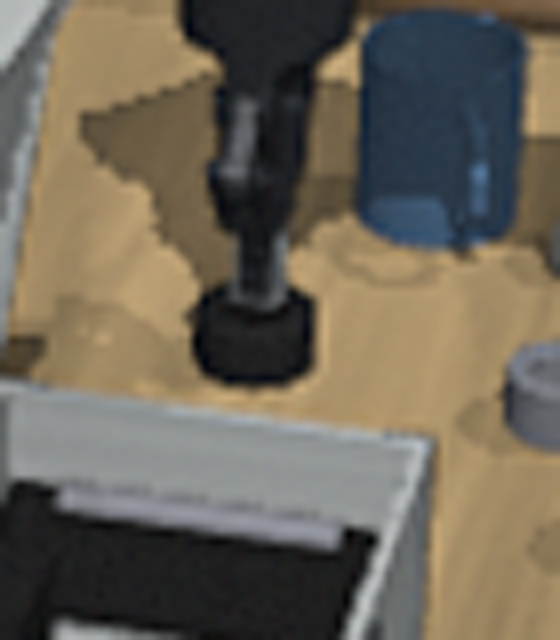

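View pics/s2.png

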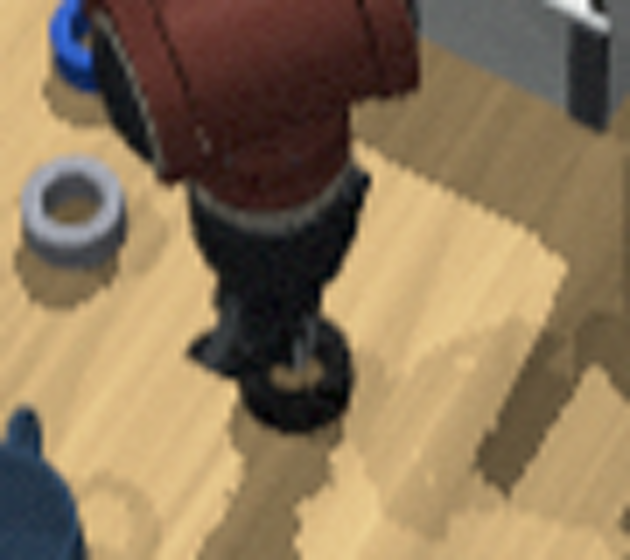

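Call:
play_rows --pt "0 -3 0" --pt "0 -5 0" --pt "0 0 0" --pt "0 0 0" --pt "0 0 0" --yaw '[0,0,0,0,0]' --grip '[1,1,1,1,1]'

```text
time: 5.15
tool_pos: [0.5643, -0.3033, 0.097]
tool_rot: [0.707, -0.707, 0.0, 0.0]
contact_force: [-0.0, 0.4, -1.1]
gripper_width: 0.003
```

```bash
python3 - <<'E'
from h import *
from plant import manip; print(manip.finger_overhang)
st=readout.state(); p=st["tool_pos"]; print(p,st["gripper_width"])
f=grab("wrist");d=grab("side");s=grab("scene")
tip=p-[0,0,.011]
crop(d,"d3",215,90,295,190,6,[proj(d,tip)]); crop(s,"s3",180,210,260,290,7,[proj(s,tip)]); crop(f,"w3",150,120,362,300,3.5,[proj(f,tip)])
for n,g in (("d",d),("s",s),("w",f)): print(n,proj(g,tip),proj(g,p))
E
```

```text
0.011
[ 0.5643 -0.3033  0.097 ] 0.0033570799399524147
d [251.8313 143.509 ] [251.9116 140.6581]
s [220.4486 262.6658] [220.2717 261.0749]
w [255.0611 228.869 ] [255.0899 236.7557]
```

View pics/d3.png

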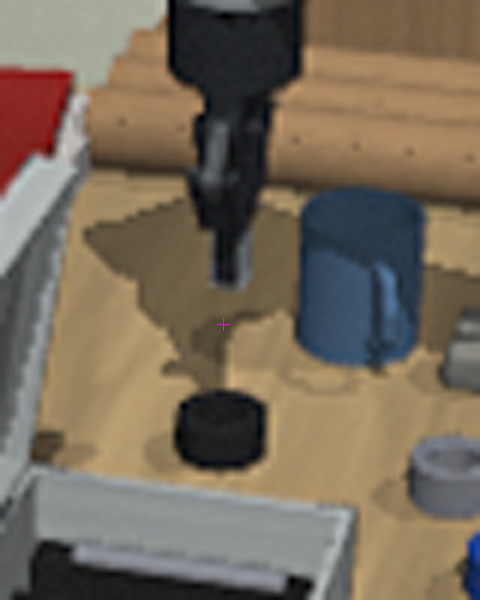

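View pics/s3.png

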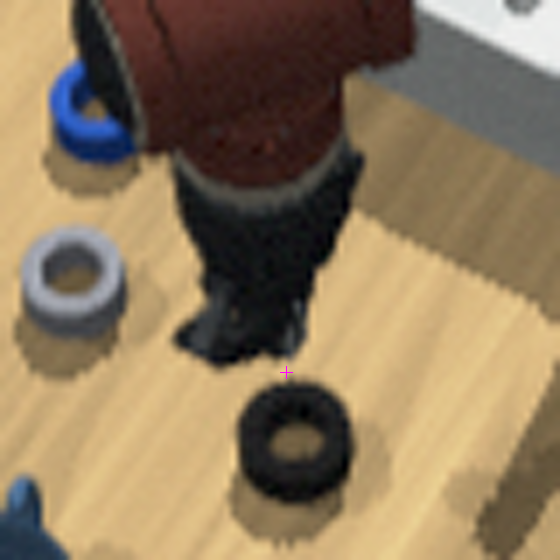

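View pics/w3.png

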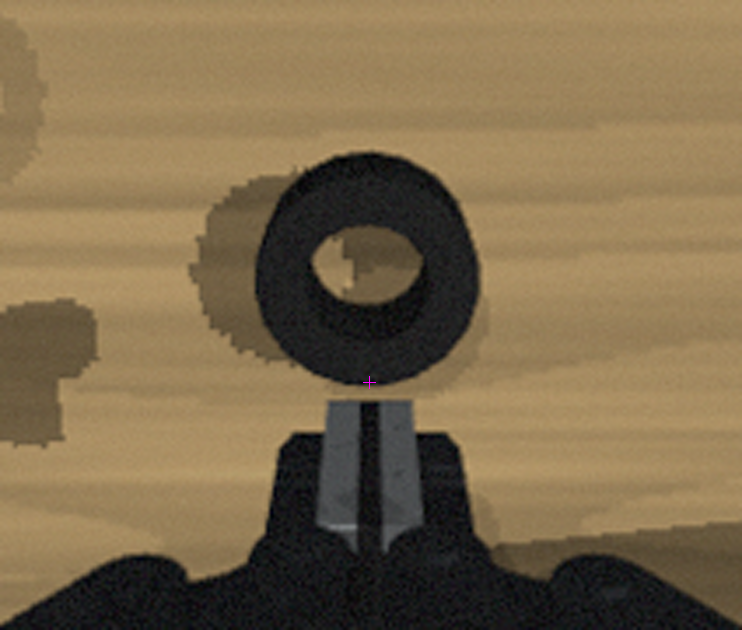

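```bash
python3 - <<'E'
from h import *
f=grab("wrist");d=grab("side");s=grab("scene")
for n,X in {"top":[.565,-.304,.028],"topF":[.537,-.304,.028],"topB":[.593,-.304,.028],"L":[.565,-.332,.028],"R":[.565,-.276,.028]}.items(): print(n,(proj(f,X)-[150,120]+.5)*3.5)
# tip triangulation side + scene + wrist
D=(d,215+228/6-.5,90+287/6-.5); W=(f,150+370/3.5-.5,120+402/3.5-.5)
print(tri(D,W)); 
p=readout.state()["tool_pos"]
for z in (.08,.09,.1,.11,.12): print(z,(proj(d,[p[0],p[1],z])-[215,90]+.5)*6,(proj(s,[p[0],p[1],z])-[180,210]+.5)*7)
E
```

```text
top [364.9733 283.3464]
topF [364.781  170.0709]
topB [365.1519 388.547 ]
L [248.8314 283.465 ]
R [481.0443 283.2278]
(array([ 0.5596, -0.3032,  0.1084]), [3.3, 3.3])
0.08 [223.6042 333.2047] [287.4013 378.3058]
0.09 [224.0396 317.7339] [286.2835 368.2476]
0.1 [224.4783 302.141 ] [285.1544 358.0881]
0.11 [224.9206 286.4246] [284.0139 347.8257]
0.12 [225.3664 270.5832] [282.8619 337.4589]
```

Call:
play_rows --pt "0 0 0" --pt "0 0 0" --pt "0 0 0" --pt "0 0 0" --pt "0.1 3.5 0" --pt "0 3.5 0" --pt "0 1.7 0" --pt "0 0 0" --yaw '[0,0,0,0,0,0,0,0]' --grip '[-1,-1,-1,-1,-1,-1,-1,-1]'

```text
time: 6.25
tool_pos: [0.5635, -0.3021, 0.0074]
tool_rot: [0.708, -0.706, 0.002, 0.002]
contact_force: [-0.0, -0.2, -0.3]
gripper_width: 1.0
```

```bash
python3 - <<'E'
from h import *
st=readout.state(); p=st["tool_pos"]; print(p,st["gripper_width"],st["contact_force"])
f=grab("wrist");d=grab("side");s=grab("scene")
crop(d,"d4",215,90,295,190,6); crop(f,"w4",0,0,512,384,1.5,[proj(f,[.565,-.304,.028])])
for z in (0,.01,.02,.03,.04): print(z,*[(proj(d,[p[0],p[1]+e,z])-[215,90]+.5)*6 for e in(-.043,.043)])
E
```

```text
[ 0.5635 -0.3021  0.0074] 0.9995079097407851 [-0.0245 -0.2222 -0.2861]
0 [235.7816 419.9361] [205.72  489.595]
0.01 [236.2393 405.604 ] [206.083  474.8215]
0.02 [236.7004 391.1647] [206.4488 459.9321]
0.03 [237.1651 376.6171] [206.8176 444.9254]
0.04 [237.6332 361.9599] [207.1892 429.7999]
```

View pics/d4.png

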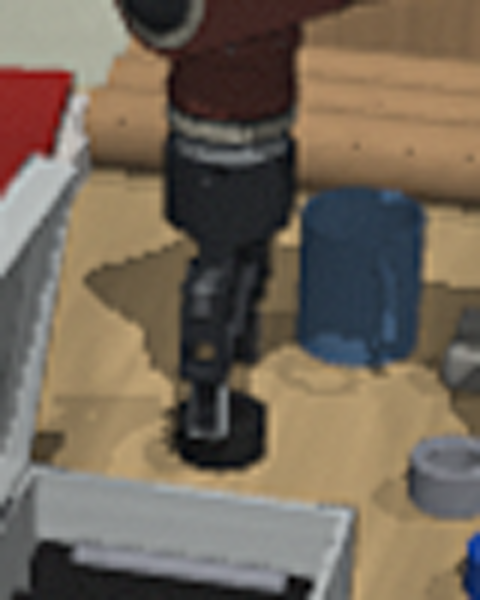

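View pics/w4.png

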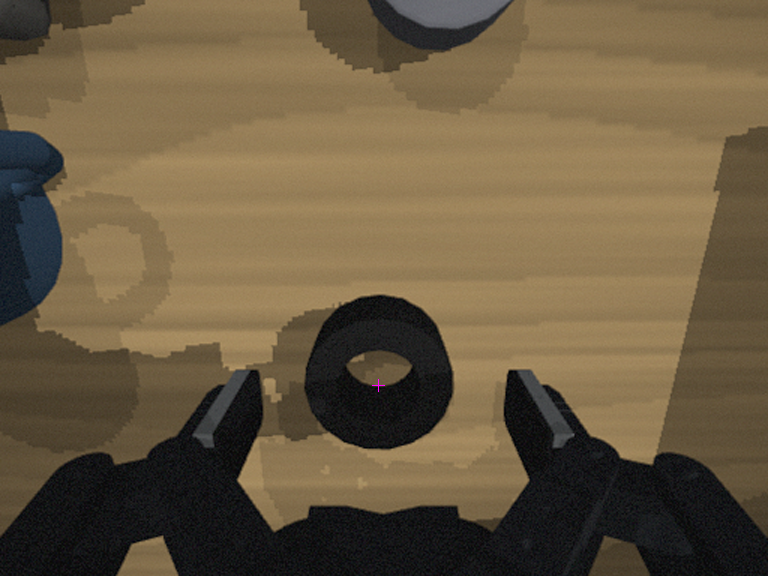

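Call:
play_rows --pt "0.1 1 -0.1" --pt "0 1 0" --pt "0 0 0" --pt "0 0 0" --pt "0 0 0" --pt "0 0 0" --pt "0 0 0" --pt "0 0 0" --yaw '[0,0,0,0,0,0,0,0]' --grip '[-1,-1,-1,1,1,1,1,1]'

```text
time: 7.2
tool_pos: [0.5676, -0.3052, -0.0081]
tool_rot: [-0.707, 0.707, 0.001, 0.001]
contact_force: [0.4, -0.4, 3.3]
gripper_width: 0.63
```

```bash
python3 - <<'E'
from h import *
go([.565,-.304,.1])
f=grab("wrist");d=grab("side")
crop(d,"d5",215,90,295,190,6); crop(f,"w5",0,0,512,384,1.5)
E
```

```text
t 7.2 tcp [ 0.5676 -0.3052 -0.0081] heading deg 0.0 tilt [ 0.001 -0.001 -1.   ] F [ 0.4358 -0.432   3.2885] w 0.63
slide total cm (current axes) [ -0.2394 -10.8097   0.1104] yaw deg 0.0
```

View pics/w5.png

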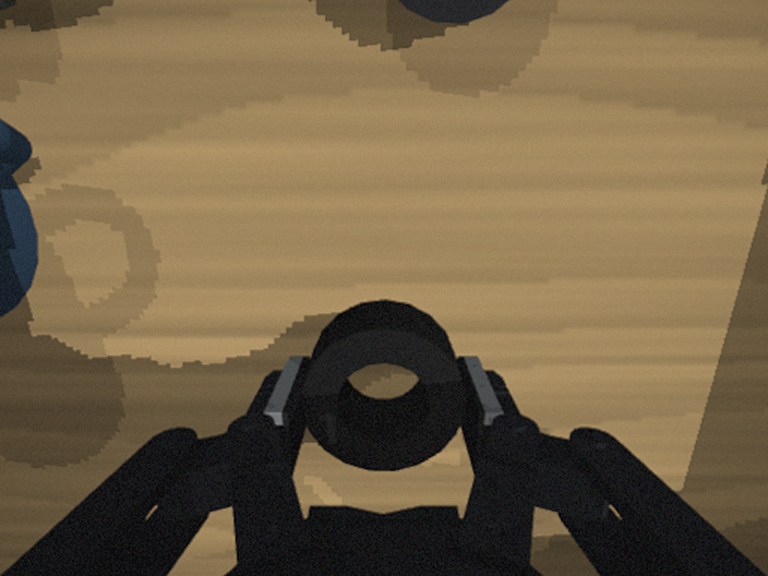

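Call:
play_rows --pt "0 -2 0" --pt "0 -4 0" --pt "0 -4 0" --pt "0 -4 0" --pt "0 0 4.5" --pt "0 0 4.5" --pt "0 0 4.5" --pt "0 0 4.5" --pt "0 0 3" --pt "0 0 0" --pt "0 0 0" --yaw '[0,0,0,0,0,0,0,0,0,0,0]' --grip '[1,1,1,1,1,1,1,1,1,1,1]'

```text
time: 8.4
tool_pos: [0.5664, -0.0942, 0.1303]
tool_rot: [-0.707, 0.707, 0.0, -0.001]
contact_force: [-0.1, -1.3, -0.4]
gripper_width: 0.63
```

```bash
python3 - <<'E'
from h import *
go([.516,.025,.13],PSI)
f=grab("wrist");d=grab("side")
crop(d,"d6",150,50,300,260,2.8); crop(f,"w6",0,0,512,384,1.5,[proj(f,[.516,.0255,.068])])
E
```

```text
t 8.4 tcp [ 0.5664 -0.0942  0.1303] heading deg 0.08 tilt [-0.001 -0.    -1.   ] F [-0.0569 -1.3224 -0.4024] w 0.63
slide total cm (current axes) [-5.0202  0.036  11.9322] yaw deg 1.8
```

View pics/w6.png

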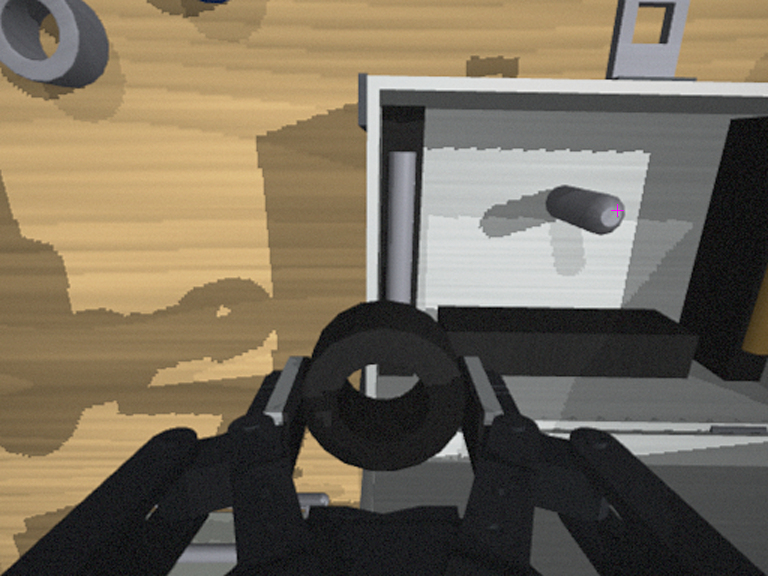

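View pics/d6.png

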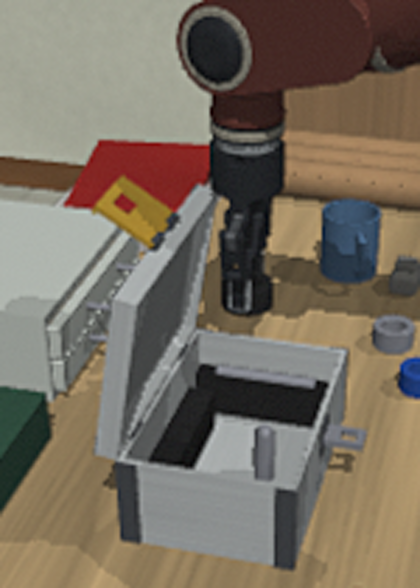

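```bash
python3 - <<'E'
from h import *
f=grab("wrist");d=grab("side");s=grab("scene")
W=(f,610/1.5-.5,214/1.5-.5)
print(plane(*W,.068)); 
D=(d,150+264/2.8-.5,50+430/2.8-.5)
print(tri(W,D)); print(tri(W,(d,244.8-.5,203.3-.5),(s,256.8,189.5)))
print("eye",plane(f,653/1.5-.5,24/1.5-.5,.0735))
print("corner fr rim",plane(f,362/1.5,76/1.5,.095), "staple root", plane(f,610/1.5,76/1.5,.0735),plane(f,686/1.5,77/1.5,.0735))
print("post base", plane(f,562/1.5,204/1.5,.005))
st=readout.state();go([.5,0,.13],PSI)
E
```

```text
[0.5182 0.0209 0.068 ]
(array([0.5182, 0.0227, 0.0645]), [0.6, 0.6])
(array([0.5165, 0.0235, 0.0673]), [2.8, 1.0, 2.4])
eye [0.4344 0.0229 0.0735]
corner fr rim [ 0.4583 -0.1038  0.095 ] staple root [0.4553 0.0079 0.0735] [0.4558 0.0425 0.0735]
post base [0.5216 0.0225 0.005 ]
t 8.65 tcp [ 0.5668 -0.0959  0.1308] heading deg -0.09 tilt [-0. -0. -1.] F [ 0.4975 -1.038  -0.2962] w 0.633
slide total cm (current axes) [-6.6977  0.0859  9.5763] yaw deg 1.63
```

Call:
play_rows --pt "-1.5 0 4" --pt "-1.5 0 4" --pt "-1.5 0 3.8" --pt "0 0 0" --pt "0 0 0" --yaw '[0,0,0,1.7,0]' --grip '[1,1,1,1,1]'

```text
time: 9.15
tool_pos: [0.522, 0.023, 0.1311]
tool_rot: [-0.707, 0.707, -0.01, 0.011]
contact_force: [-0.2, -0.7, -1.1]
gripper_width: 0.629
```

```bash
python3 - <<'E'
from h import *
go([.521,.0215,.13],PSI)
f=grab("wrist");d=grab("side");s=grab("scene")
crop(d,"d7",170,60,300,260,2.9); crop(f,"w7",100,120,412,384,2.2,[proj(f,[.519,.022,.068])]); crop(s,"s7",200,120,320,250,4.5)
E
```

```text
t 9.15 tcp [0.522  0.023  0.1311] heading deg -1.68 tilt [ 0.001 -0.001 -1.   ] F [-0.1789 -0.6962 -1.054 ] w 0.629
slide total cm (current axes) [-0.0932  0.1146 -0.1577] yaw deg 0.04
```

View pics/w7.png

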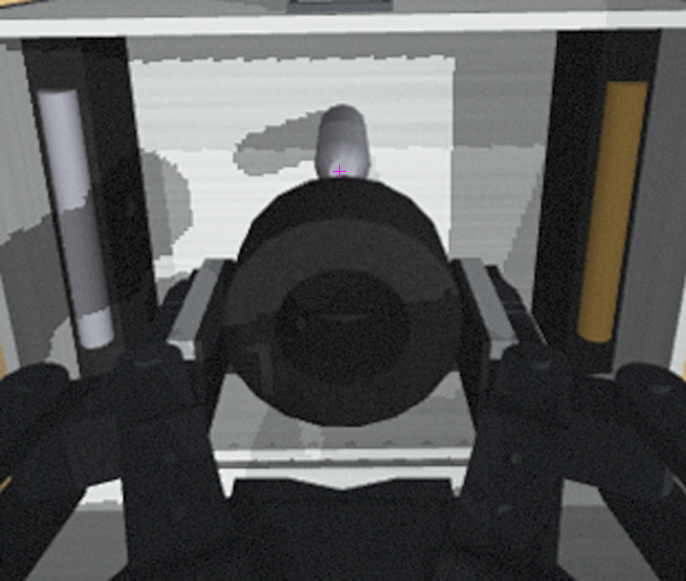

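View pics/d7.png

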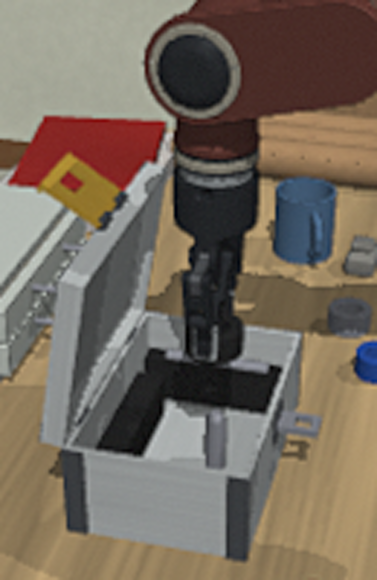

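View pics/s7.png

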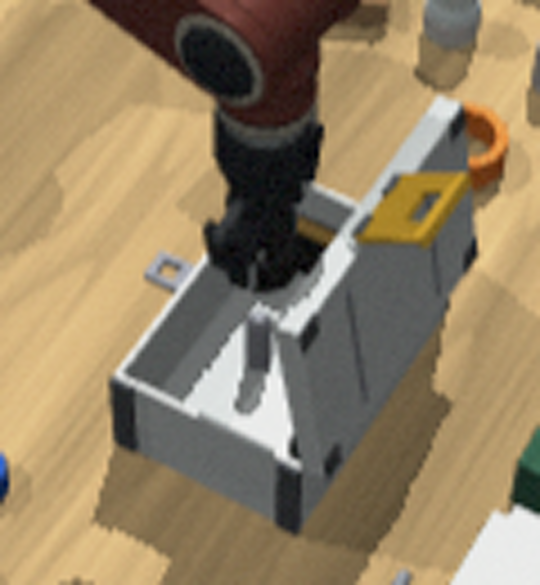

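Call:
play_rows --pt "-0.1 2 -0.1" --pt "0 2 0" --pt "0 1.2 0" --pt "0 0.8 0" --pt "0 0.7 0" --pt "0 0.5 0" --pt "0 0.5 0" --pt "0 0.5 0" --pt "0 0 0" --pt "0 0 0" --yaw '[0,0,0,0,0,0,0,0,0,0]' --grip '[1,1,1,1,1,1,1,1,1,1]'

```text
time: 10.3
tool_pos: [0.5209, 0.0223, 0.0491]
tool_rot: [-0.707, 0.707, -0.01, 0.011]
contact_force: [-0.7, -0.2, -0.6]
gripper_width: 0.631
```

```bash
python3 - <<'E'
from h import *
go([.522,.0215,.0],PSI)
f=grab("wrist");d=grab("side")
crop(d,"d8",200,120,300,260,4.2); crop(f,"w8",100,120,412,384,2.2)
E
```

```text
t 10.3 tcp [0.5209 0.0223 0.0491] heading deg -1.69 tilt [ 0. -0. -1.] F [-0.7091 -0.1692 -0.6026] w 0.631
slide total cm (current axes) [ 0.1082  4.9114 -0.079 ] yaw deg 0.03
```

View pics/w8.png

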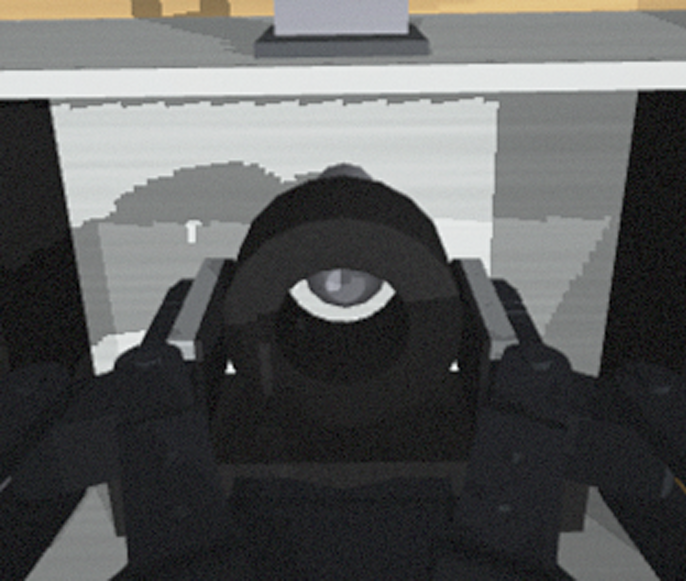

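View pics/d8.png

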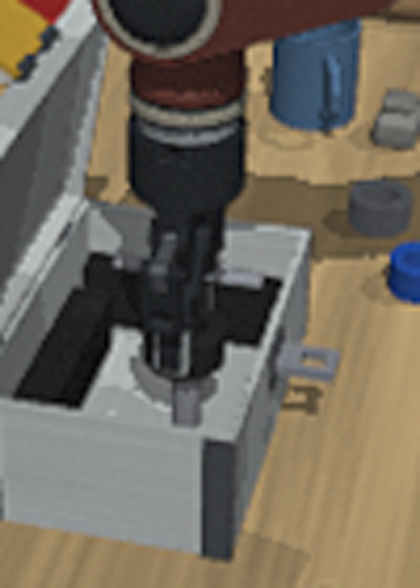

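Call:
play_rows --pt "0 0.8 0" --pt "0 0.8 0" --pt "0 0.8 0" --pt "0 0.8 0" --pt "0 0.8 0" --pt "0 0.5 0" --pt "0 0 0" --yaw '[0,0,0,0,0,0,0]' --grip '[1,1,1,1,1,1,1]'

```text
time: 11.1
tool_pos: [0.52, 0.0224, 0.0028]
tool_rot: [0.707, -0.707, 0.011, -0.01]
contact_force: [-1.7, -0.1, -0.1]
gripper_width: 0.627
```

```bash
python3 - <<'E'
from h import *
go([.522,.0215,.0],PSI)
f=grab("wrist"); crop(f,"w9",100,120,412,384,2.2)
E
```

```text
t 11.1 tcp [0.52   0.0224 0.0028] heading deg -1.7 tilt [-0.002  0.    -1.   ] F [-1.6593 -0.0621 -0.0815] w 0.627
slide total cm (current axes) [ 0.2065  0.277  -0.0792] yaw deg 0.02
```

View pics/w9.png

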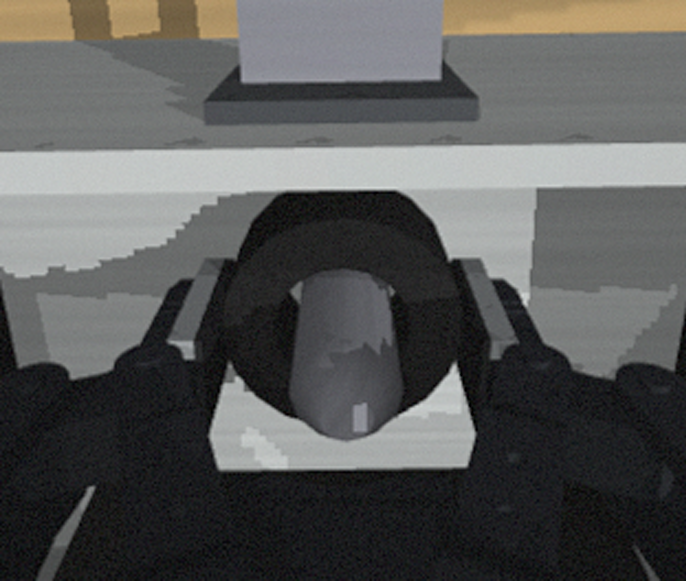

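Call:
play_rows --pt "0 0.3 0" --pt "0 0 0" --pt "0 0 0" --pt "0 0 0" --pt "0 0 0" --pt "0 -4 0" --pt "0 -4 0" --pt "0 -4 0" --pt "0 -4 0" --pt "0 0 0" --yaw '[0,0,0,0,0,0,0,0,0,0]' --grip '[1,-1,-1,-1,-1,-1,-1,-1,-1,-1]'

```text
time: 12.15
tool_pos: [0.5252, 0.0219, 0.1688]
tool_rot: [-0.707, 0.707, -0.006, 0.015]
contact_force: [-0.1, -0.4, 0.8]
gripper_width: 1.0
```

```bash
python3 - <<'E'
from h import *
go([.4225,-.2835,.16],0)
f=grab("wrist"); crop(f,"w10",0,0,512,384,1.5)
E
```

```text
t 12.15 tcp [0.5252 0.0219 0.1688] heading deg -1.7 tilt [ 0.013 -0.001 -1.   ] F [-0.1445 -0.3665  0.8054] w 1.0
slide total cm (current axes) [ -9.3672   0.7853 -30.8297] yaw deg -1.7
```

View pics/w10.png

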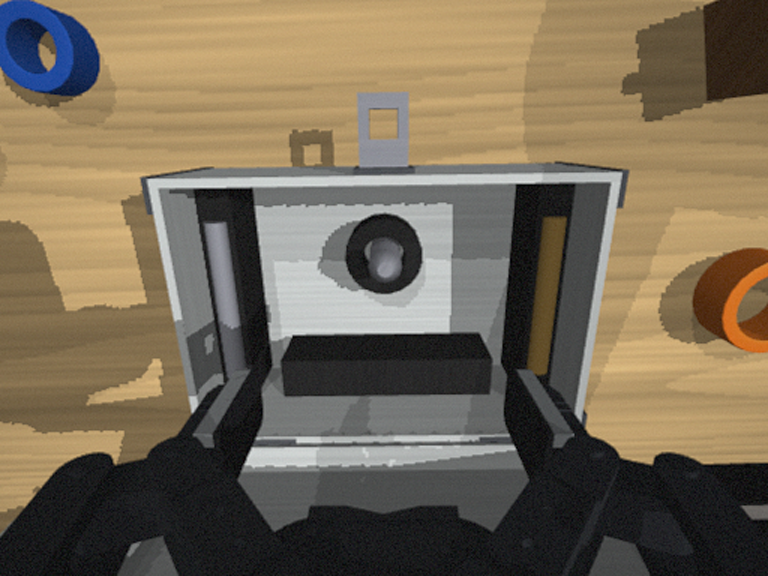

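Call:
play_rows --pt "-1.2 0 -3.9" --pt "-1.2 0 -3.9" --pt "-1.2 0 -3.9" --pt "-1.2 0 -3.9" --pt "-1.2 0 -3.9" --pt "-1.2 0 -3.9" --pt "-1.2 0 -3.9" --pt "-1 0 -3.5" --pt "0 0 0" --pt "0 0 0" --yaw '[0,0,0,0,0,0,0,0,-1.7,0]' --grip '[-1,-1,-1,-1,-1,-1,-1,-1,-1,-1]'

```text
time: 13.2
tool_pos: [0.4169, -0.2826, 0.1594]
tool_rot: [0.708, -0.706, 0.001, 0.0]
contact_force: [0.2, 0.5, 0.9]
gripper_width: 1.002
```

```bash
python3 - <<'E'
from h import *
go([.4225,-.2835,-.01],0)
f=grab("wrist"); crop(f,"w11",0,0,512,384,1.5,[proj(f,[.4225,-.2835,.028])])
E
```

```text
t 13.2 tcp [ 0.4169 -0.2826  0.1594] heading deg -0.08 tilt [-0.002  0.002 -1.   ] F [0.1677 0.4688 0.9041] w 1.002
slide total cm (current axes) [ 0.5956 16.9407 -0.1258] yaw deg -0.08
```

View pics/w11.png

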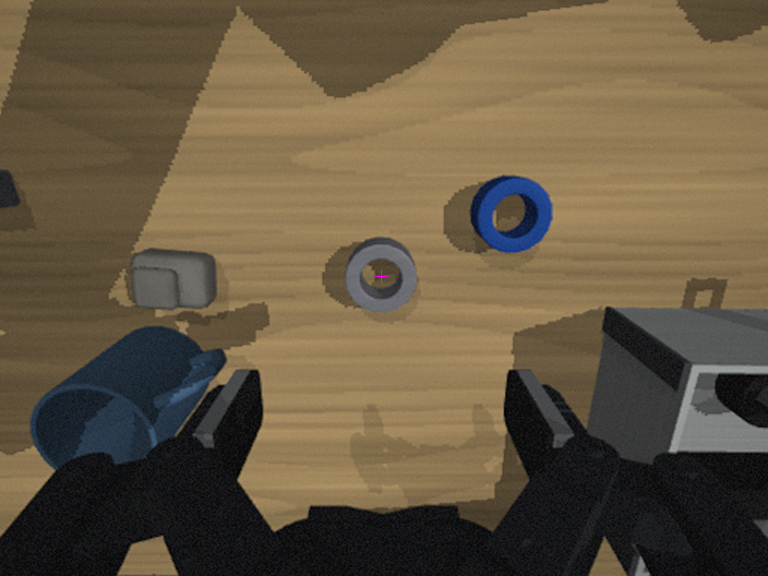

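Call:
play_rows --pt "0.7 4.5 -0.1" --pt "0 4.5 0" --pt "0 3.5 0" --pt "0 2 0" --pt "0 1.4 0" --pt "0 1 0" --pt "0 0 0" --pt "0 0 0" --pt "0 0 0" --pt "0 0 0" --pt "0 0 0" --pt "0 0 0" --yaw '[0,0,0,0,0,0,0,0,0,0,0,0]' --grip '[-1,-1,-1,-1,-1,-1,-1,1,1,1,1,1]'

```text
time: 14.45
tool_pos: [0.4259, -0.2846, -0.0059]
tool_rot: [-0.707, 0.708, 0.001, 0.001]
contact_force: [-0.7, 0.9, 5.3]
gripper_width: 0.591
```

```bash
python3 - <<'E'
from h import *
go([.4225,-.2835,.14],0)
f=grab("wrist"); crop(f,"w12",0,0,512,384,1.5)
E
```

```text
t 14.45 tcp [ 0.4259 -0.2846 -0.0059] heading deg -0.01 tilt [ 0.002 -0.001 -1.   ] F [-0.6626  0.9277  5.3109] w 0.591
slide total cm (current axes) [ -0.3088 -14.5901   0.0925] yaw deg -0.01
```

View pics/w12.png

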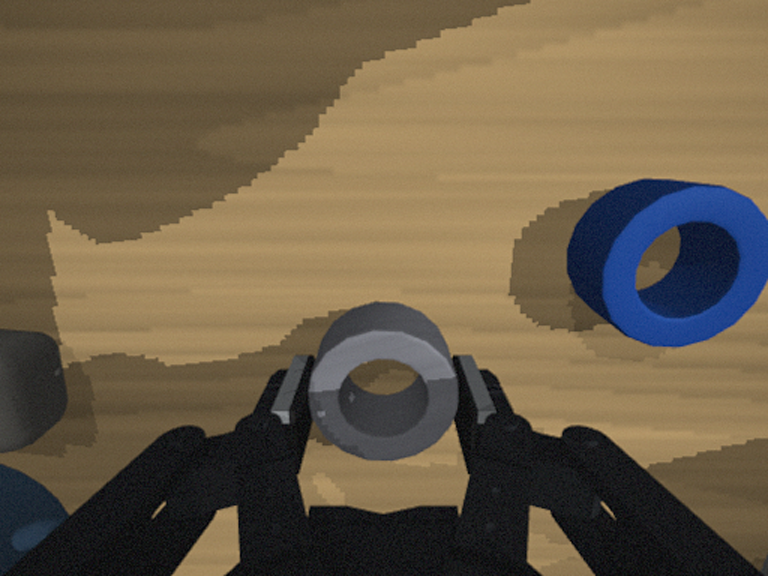

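Call:
play_rows --pt "0 -2 0" --pt "0 -4 0" --pt "0 -4.5 0" --pt "0 -4.5 0" --pt "1.2 0 3.8" --pt "1.2 0 3.8" --pt "1.2 0 3.8" --pt "1.2 0 3.8" --pt "1.2 0 3.8" --pt "1.2 0 3.8" --pt "1.2 0 3.8" --pt "1.2 0 3.8" --yaw '[0,0,0,0,0,0,0,0,0,0,0,0]' --grip '[1,1,1,1,1,1,1,1,1,1,1,1]'

```text
time: 15.7
tool_pos: [0.521, 0.0218, 0.1425]
tool_rot: [-0.707, 0.707, 0.0, 0.0]
contact_force: [1.5, 0.3, -1.6]
gripper_width: 0.589
```

Call:
play_rows --pt "0 0 0" --pt "0 0 0" --yaw '[1.7,0]' --grip '[1,1]'

```text
time: 15.9
tool_pos: [0.5207, 0.0209, 0.1422]
tool_rot: [-0.707, 0.707, -0.01, 0.01]
contact_force: [-0.7, -0.3, -1.1]
gripper_width: 0.589
```

```bash
python3 - <<'E'
from h import *
go([.522,.022,.08],PSI)
f=grab("wrist"); crop(f,"w13",100,120,412,384,2.2,[proj(f,[.519,.022,.068])])
E
```

```text
t 15.9 tcp [0.5207 0.0209 0.1422] heading deg -1.6 tilt [ 0. -0. -1.] F [-0.7202 -0.3486 -1.0507] w 0.589
slide total cm (current axes) [0.1241 6.2215 0.1199] yaw deg 0.12
```

View pics/w13.png

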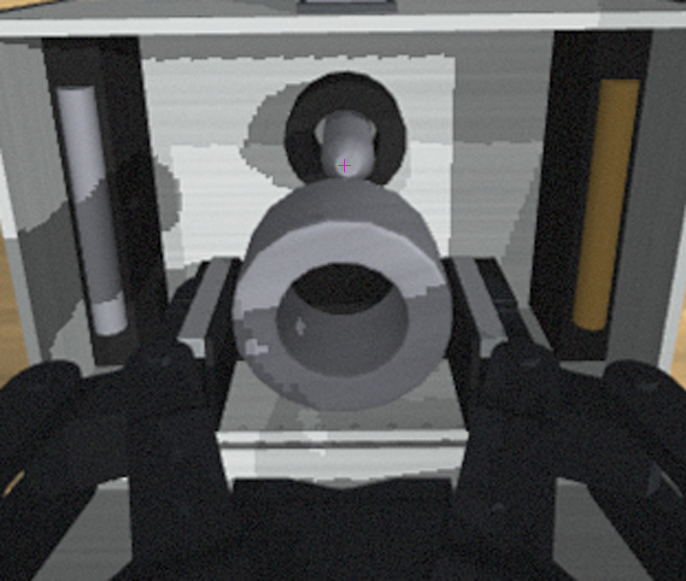

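Call:
play_rows --pt "0.1 2.5 0.15" --pt "0 2.5 0" --pt "0 1.2 0" --pt "0 0.8 0" --pt "0 0.7 0" --pt "0 0.7 0" --pt "0 0.7 0" --pt "0 0 0" --pt "0 0 0" --yaw '[0,0,0,0,0,0,0,0,0]' --grip '[1,1,1,1,1,1,1,1,1]'

```text
time: 16.85
tool_pos: [0.5219, 0.0217, 0.0511]
tool_rot: [0.707, -0.707, 0.01, -0.01]
contact_force: [-0.5, -0.4, -1.6]
gripper_width: 0.589
```

```bash
python3 - <<'E'
from h import *
go([.522,.022,.03],PSI)
f=grab("wrist"); crop(f,"w14",100,120,412,384,2.2)
E
```

```text
t 16.85 tcp [0.5219 0.0217 0.0511] heading deg -1.69 tilt [ 0.  0. -1.] F [-0.4617 -0.3808 -1.6426] w 0.589
slide total cm (current axes) [0.0073 2.1141 0.0286] yaw deg 0.03
```

View pics/w14.png

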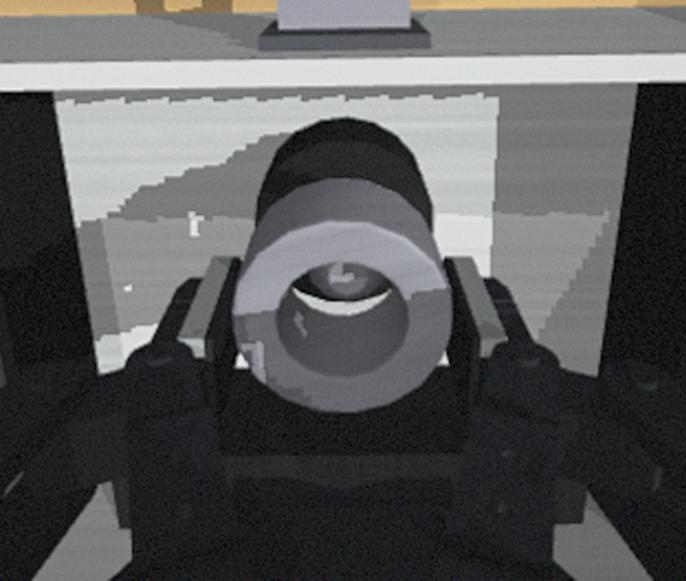

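Call:
play_rows --pt "0 0.7 0" --pt "0 0.7 0" --pt "0 0.6 0" --pt "0 0.2 0" --pt "0 0 0" --pt "0 0 0" --pt "0 0 0" --pt "0 0 0" --pt "0 -4 0" --pt "0 -4 0" --pt "0 -4 0" --pt "0 -2 0" --yaw '[0,0,0,0,0,0,0,0,0,0,0,0]' --grip '[1,1,1,1,1,-1,-1,-1,-1,-1,-1,-1]'

```text
time: 18.1
tool_pos: [0.524, 0.0215, 0.1742]
tool_rot: [-0.707, 0.707, -0.008, 0.013]
contact_force: [1.1, -0.3, -0.4]
gripper_width: 1.002
```

```bash
python3 - <<'E'
from h import *
go([.522,.022,.25],PSI)
f=grab("wrist"); crop(f,"w15",0,0,512,384,1.5)
d=grab("side"); crop(d,"d15",130,50,320,260,3)
s=grab("scene"); crop(s,"s15",200,110,330,250,4.2)
E
```

```text
t 18.1 tcp [0.524  0.0215 0.1742] heading deg -1.7 tilt [ 0.007 -0.001 -1.   ] F [ 1.0521 -0.3229 -0.3731] w 1.002
slide total cm (current axes) [-0.1419 -7.5837  0.0417] yaw deg 0.02
```

View pics/w15.png

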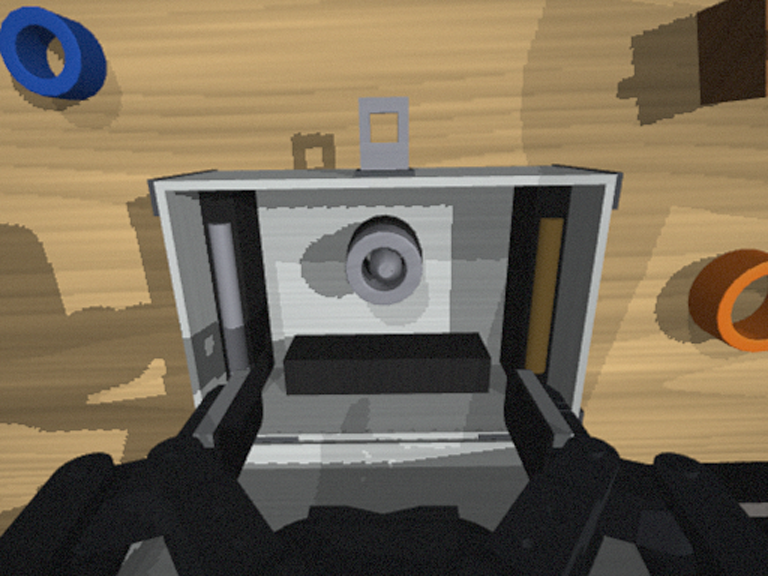

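View pics/d15.png

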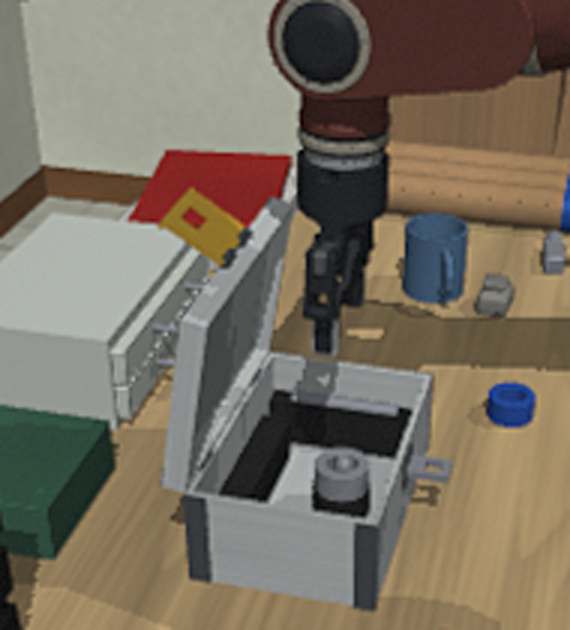

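View pics/s15.png

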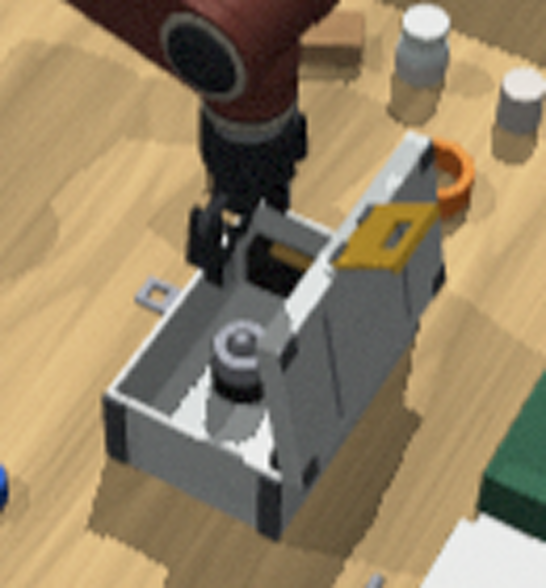

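```bash
python3 - <<'E'
from h import *
f=grab("wrist");d=grab("side");s=grab("scene")
# collar top centre height
print("collar top",tri((f,385/1.5-.5,261/1.5-.5),(d,130+342/3-.5,50+461/3-.5)))
print("eye",plane(f,383.5/1.5-.5,126.5/1.5-.5,.0735),"tri",tri((f,383.5/1.5-.5,126.5/1.5-.5),(d,130+433/3-.5,50+467/3-.5)))
print("rim corners",plane(f,154/1.5,181/1.5,.095),plane(f,617/1.5,175/1.5,.095))
print("hasp tip pts", tri((s,200+435/4.2,110+205/4.2),(d,130+195/3,50+190/3)),tri((s,200+378/4.2,110+205/4.2),(d,130+165/3,50+225/3)))
print("lid top corner outer?",tri((s,200+432/4.2,110+143/4.2),(d,130+186/3,50+322/3)))
H=np.array([.6325,.095])
for th in np.linspace(1.45,0,11):
    r=.14; P=H+r*np.array([-np.cos(th),np.sin(th)])+.022*np.array([np.sin(th),np.cos(th)]); print(round(th,3),"TCP x,z",P+[.011,-.013])
go([.68,.115,.29],PSI)
E
```

```text
collar top (array([0.5153, 0.023 , 0.0635]), [3.1, 3.1])
eye [0.4317 0.0244 0.0735] tri (array([0.4317, 0.0244, 0.0733]), [0.0, 0.0])
rim corners [ 0.4564 -0.0981  0.095 ] [0.4606 0.1477 0.095 ]
hasp tip pts (array([0.66  , 0.0353, 0.3236]), [15.5, 15.5]) (array([0.6476, 0.0447, 0.2995]), [19.5, 19.5])
lid top corner outer? (array([0.6215, 0.1447, 0.2622]), [3.9, 3.9])
1.45 TCP x,z [0.6485 0.2236]
1.305 TCP x,z [0.628  0.2229]
1.16 TCP x,z [0.6078 0.2191]
1.015 TCP x,z [0.5883 0.2125]
0.87 TCP x,z [0.57   0.2032]
0.725 TCP x,z [0.5533 0.1913]
0.58 TCP x,z [0.5385 0.1771]
0.435 TCP x,z [0.5258 0.1609]
0.29 TCP x,z [0.5156 0.1431]
0.145 TCP x,z [0.5081 0.124 ]
0.0 TCP x,z [0.5035 0.104 ]
t 18.4 tcp [0.5207 0.0218 0.1671] heading deg -1.7 tilt [-0.003  0.    -1.   ] F [-0.0397  0.1312 -0.1192] w 1.0
slide total cm (current axes) [ 15.6104 -12.3401   9.7946] yaw deg 0.02
```

Call:
play_rows --pt "0 -4.1 2.5" --pt "0 -4.1 2.5" --pt "0 -4.1 2.5" --pt "0 -0.5 2.3" --pt "4.2 0 0" --pt "4.2 0 0" --pt "4.2 0 0" --pt "4.2 0 0" --pt "0 0 0" --pt "0 0 0" --yaw '[0,0,0,0,0,0,0,0,0,0]' --grip '[1,1,1,1,1,1,1,1,1,1]'

```text
time: 19.4
tool_pos: [0.6923, 0.1144, 0.293]
tool_rot: [-0.707, 0.707, -0.013, 0.008]
contact_force: [-0.5, 0.1, 0.3]
gripper_width: 0.0
```

```bash
python3 - <<'E'
from h import *
go([.685,.115,.224],PSI)
f=grab("wrist"); crop(f,"w16",0,0,512,384,1.3)
d=grab("side"); crop(d,"d16",100,0,320,240,2.7)
E
```

```text
t 19.4 tcp [0.6923 0.1144 0.293 ] heading deg -1.72 tilt [-0.006 -0.    -1.   ] F [-0.4864  0.1111  0.2955] w 0.0
slide total cm (current axes) [-0.6877  6.9057  0.0366] yaw deg 0.0
```

View pics/d16.png

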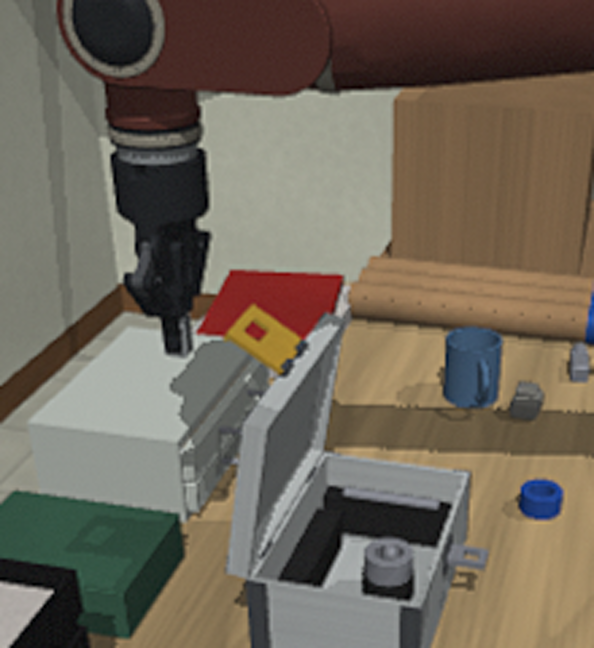

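View pics/w16.png

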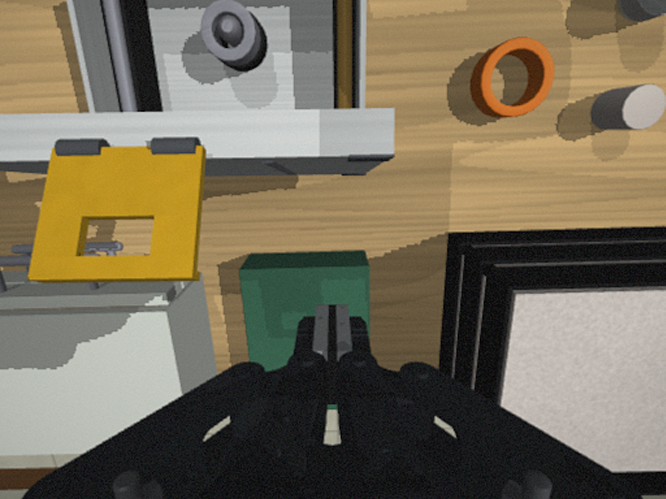

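Call:
play_rows --pt "0 3.5 0" --pt "0 3.4 0" --pt "-2 0 0" --pt "-2.4 0 0" --pt "-2.05 0.1 0" --pt "-2 0.4 0" --pt "-1.95 0.65 0" --pt "-1.85 0.95 0" --pt "0 0 0" --yaw '[0,0,0,0,0,0,0,0,0]' --grip '[1,1,1,1,1,1,1,1,1]'

```text
time: 20.4
tool_pos: [0.5675, 0.1185, 0.2071]
tool_rot: [0.707, -0.707, 0.01, -0.01]
contact_force: [0.0, -0.6, -0.4]
gripper_width: 0.002
```

```bash
python3 - <<'E'
from h import *
go([.5533,.115,.191],PSI)
f=grab("wrist"); crop(f,"w17",0,0,512,384,1.3)
d=grab("side"); crop(d,"d17",100,0,320,240,2.7)
E
```

```text
t 20.4 tcp [0.5675 0.1185 0.2071] heading deg -1.66 tilt [-0.  0. -1.] F [ 0.0087 -0.6191 -0.3666] w 0.002
slide total cm (current axes) [-1.4076  1.6102 -0.3951] yaw deg 0.06
```

View pics/d17.png

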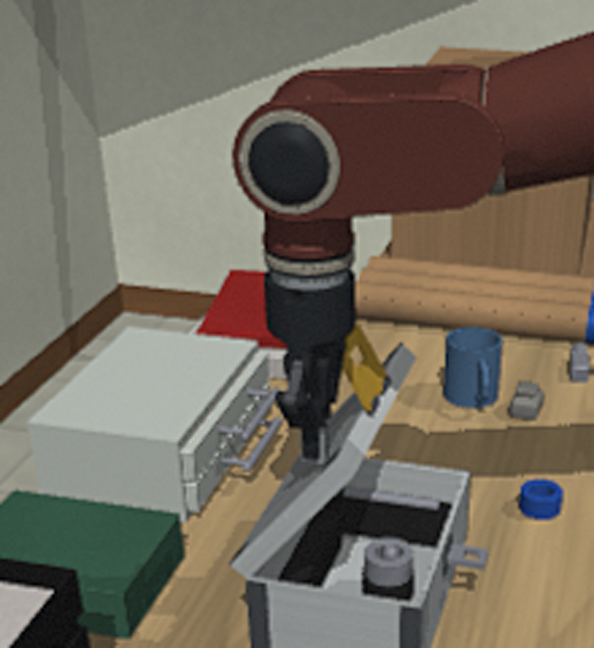

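Call:
play_rows --pt "-1.5 1.4 -0.2" --pt "-1.5 1.5 -0.2" --pt "-1.3 1.7 0" --pt "-1 1.8 0" --pt "-0.75 1.9 0" --pt "-0.5 1.5 0" --pt "0 0.6 0" --pt "0 0 0" --yaw '[0,0,0,0,0,0,0,0]' --grip '[1,1,1,1,1,1,1,1]'

```text
time: 21.3
tool_pos: [0.505, 0.1163, 0.1034]
tool_rot: [0.707, -0.707, 0.011, -0.01]
contact_force: [0.5, 0.1, 0.1]
gripper_width: -0.0
```

```bash
python3 - <<'E'
from h import *
go([.5035,.115,.1],PSI)
d=grab("side"); crop(d,"d18",170,90,300,260,3.5)
E
```

```text
t 21.3 tcp [0.505  0.1163 0.1034] heading deg -1.7 tilt [-0.  0. -1.] F [0.4833 0.1241 0.0509] w -0.0
slide total cm (current axes) [-0.1504  0.3411 -0.1352] yaw deg 0.02
```

View pics/d18.png

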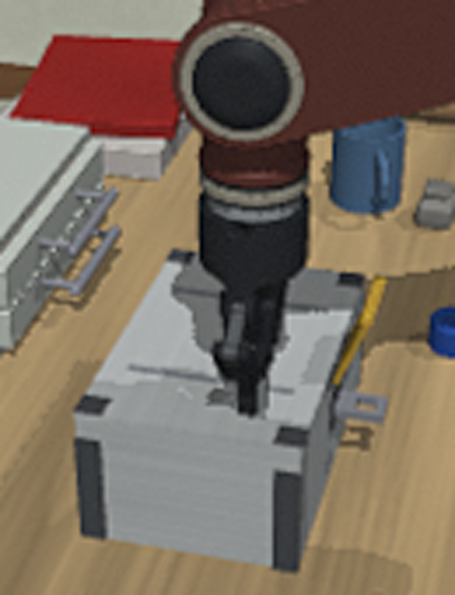

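Lid is nearly shut. I'll press a little further, watching the force.

Call:
play_rows --pt "0 0.3 0" --pt "0 0.3 0" --pt "0 0.3 0" --pt "0 0 0" --pt "0 0 0" --yaw '[0,0,0,0,0]' --grip '[1,1,1,1,1]'

```text
time: 21.85
tool_pos: [0.5059, 0.1164, 0.1023]
tool_rot: [-0.707, 0.707, -0.01, 0.01]
contact_force: [-21.1, -1.6, 40.4]
gripper_width: -0.002
```

Call:
play_rows --pt "0 -2 0" --pt "0 -4 0" --pt "0 -4 0" --pt "1.2 0 -3.3" --pt "1.2 0 -3.3" --pt "0 0 0" --pt "0 0 0" --yaw '[0,0,0,0,0,0,0]' --grip '[1,1,1,1,1,1,1]'

```text
time: 22.55
tool_pos: [0.5269, 0.0491, 0.1939]
tool_rot: [0.707, -0.707, 0.011, -0.011]
contact_force: [-0.3, 0.3, -0.5]
gripper_width: 0.004
```

```bash
python3 - <<'E'
from h import *
go([.53,.05,.2],PSI)
f=grab("wrist"); crop(f,"w19",0,0,512,384,1.5)
d=grab("side"); crop(d,"d19",190,110,300,250,4.2)
s=grab("scene"); crop(s,"s19",200,110,330,250,4.2)
E
```

```text
t 22.55 tcp [0.5269 0.0491 0.1939] heading deg -1.79 tilt [-0.  0. -1.] F [-0.3093  0.3248 -0.4897] w 0.004
slide total cm (current axes) [ 0.3062 -0.6084  0.1018] yaw deg -0.07
```

View pics/w19.png

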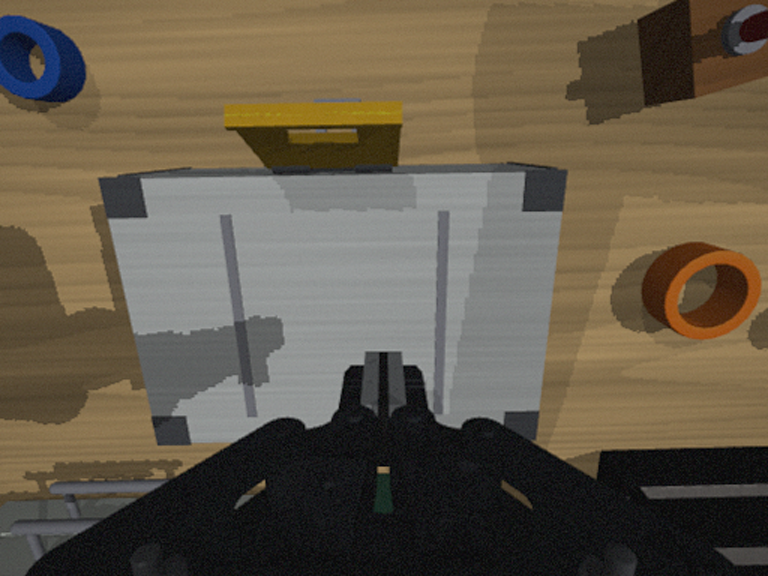

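View pics/d19.png

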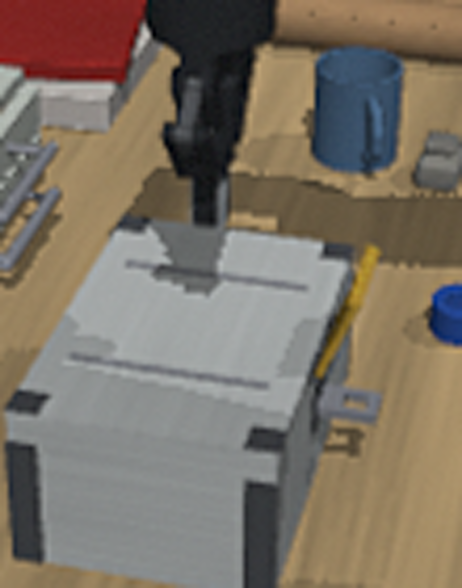

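View pics/s19.png

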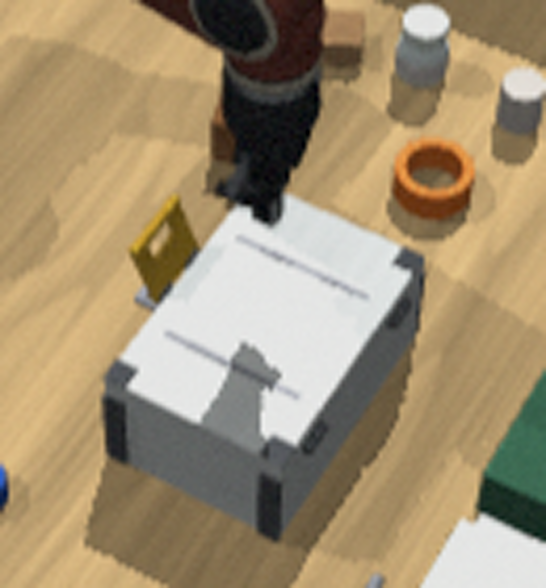

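```bash
python3 - <<'E'
from h import *
f=grab("wrist");d=grab("side");s=grab("scene")
a=plane(f,268/1.5,169/1.5,.113);b=plane(f,399/1.5,167/1.5,.113); print("hinge",a,b)
print("lid front edge top",plane(f,230/1.5,176/1.5,.117),plane(f,450/1.5,173/1.5,.117))
L=(f,226/1.5,126/1.5);R=(f,402/1.5,126/1.5)
print("tip inner edge R", tri((f,402/1.5,115/1.5),(s,200+178/4.2,110+198/4.2)), "L",tri((f,226/1.5,115/1.5),(s,200+133/4.2,110+245/4.2)))
for z in (.15,.16,.165,.17,.175): print(z,plane(*L,z),plane(*R,z))
print("eye/staple tip",plane(f,315/1.5,98/1.5,.0735),plane(f,360/1.5,98/1.5,.0735))
E
```

```text
hinge [ 0.4551 -0.0093  0.113 ] [0.4561 0.0612 0.113 ]
lid front edge top [ 0.4579 -0.0288  0.117 ] [0.4598 0.088  0.117 ]
tip inner edge R (array([0.4341, 0.0609, 0.1674]), [0.4, 0.4]) L (array([ 0.4317, -0.007 ,  0.1753]), [0.5, 0.5])
0.15 [ 0.4348 -0.016   0.15  ] [0.4371 0.0614 0.15  ]
0.16 [ 0.4354 -0.0126  0.16  ] [0.4375 0.061  0.16  ]
0.165 [ 0.4356 -0.0109  0.165 ] [0.4377 0.0607 0.165 ]
0.17 [ 0.4359 -0.0092  0.17  ] [0.4379 0.0605 0.17  ]
0.175 [ 0.4362 -0.0074  0.175 ] [0.4381 0.0603 0.175 ]
eye/staple tip [0.4168 0.0131 0.0735] [0.4176 0.04   0.0735]
```

Call:
play_rows --pt "-2.6 3 0.6" --pt "-2.6 3.2 0" --pt "0 0 0" --pt "-1.5 0.5 0" --pt "-1.0 0.5 0" --pt "-0.75 0.8 0" --pt "-0.4 1.1 0" --pt "0 0 0" --pt "0 0 0" --yaw '[0,0,0,0,0,0,0,0,0]' --grip '[1,1,1,1,1,1,1,1,1]'

```text
time: 23.75
tool_pos: [0.4382, 0.0582, 0.1025]
tool_rot: [0.707, -0.707, 0.011, -0.01]
contact_force: [0.7, -0.4, 0.2]
gripper_width: -0.001
```

```bash
python3 - <<'E'
from h import *
go([.4385,.056,.1015],PSI)
f=grab("wrist"); crop(f,"w20",0,0,512,384,1.5)
d=grab("side"); crop(d,"d20",190,110,300,250,4.2)
E
```

```text
t 23.75 tcp [0.4382 0.0582 0.1025] heading deg -1.7 tilt [-0.001  0.    -1.   ] F [ 0.6658 -0.422   0.1904] w -0.001
slide total cm (current axes) [ 0.0414  0.0989 -0.2152] yaw deg 0.02
```

View pics/w20.png

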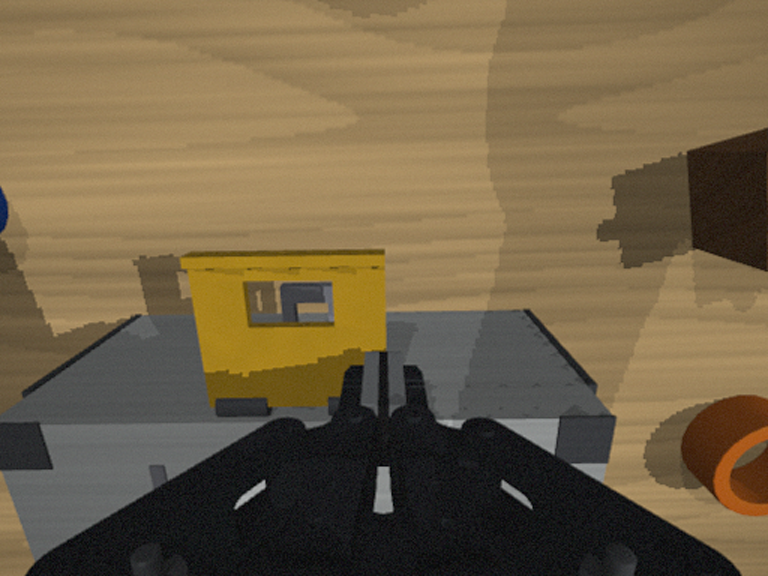

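View pics/d20.png

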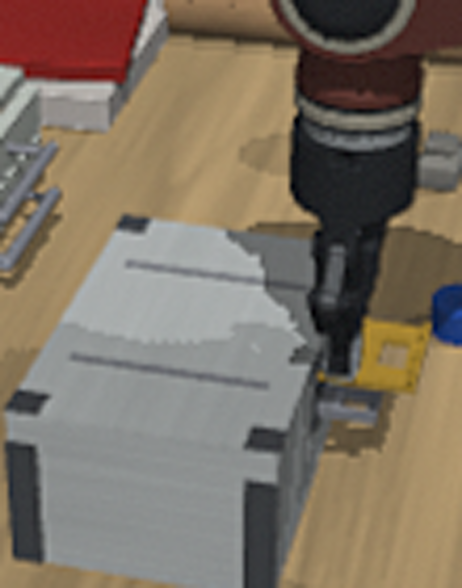

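Call:
play_rows --pt "0 -0.5 -0.4" --pt "-2 0 0" --pt "0 0.6 0" --pt "0.1 1 0" --pt "0.5 0.9 0" --pt "0.8 0.7 0" --pt "0 0 0" --yaw '[0,0,0,0,0,0,0]' --grip '[1,1,1,1,1,1,1]'

```text
time: 24.55
tool_pos: [0.4322, 0.0542, 0.0743]
tool_rot: [0.707, -0.707, 0.012, -0.01]
contact_force: [0.2, -0.1, 0.3]
gripper_width: -0.007
```

```bash
python3 - <<'E'
from h import *
go([.442,.054,.073],PSI)
f=grab("wrist"); crop(f,"w21",0,0,512,384,1.5)
d=grab("side"); crop(d,"d21",190,110,300,250,4.2)
E
```

```text
t 24.55 tcp [0.4322 0.0542 0.0743] heading deg -1.71 tilt [-0.003  0.    -1.   ] F [ 0.2285 -0.136   0.2869] w -0.007
slide total cm (current axes) [0.9795 0.1245 0.0059] yaw deg 0.01
```

View pics/w21.png

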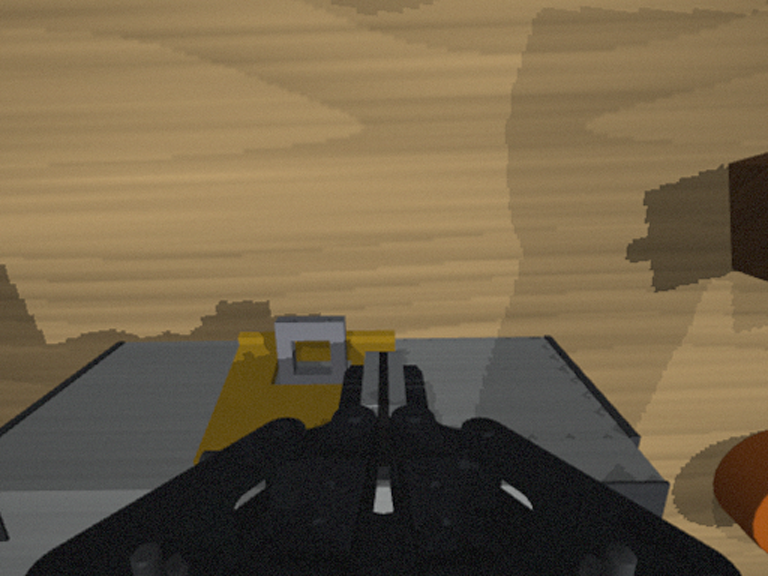

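View pics/d21.png

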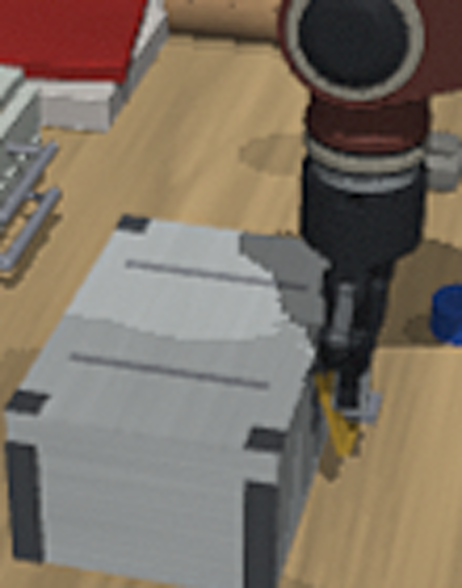

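Call:
play_rows --pt "0.5 0.1 0" --pt "0.5 0 0" --pt "0.3 0 0" --pt "0.2 0 0" --pt "0 0 0" --pt "0 0 0" --yaw '[0,0,0,0,0,0]' --grip '[1,1,1,1,1,1]'

```text
time: 25.25
tool_pos: [0.4399, 0.0542, 0.0739]
tool_rot: [-0.707, 0.707, -0.018, 0.003]
contact_force: [-28.8, 0.0, 18.3]
gripper_width: 0.002
```

```bash
python3 - <<'E'
from h import *
go([.442,.054,.073],PSI)
f=grab("wrist"); crop(f,"w22",100,150,412,384,2.2)
d=grab("side"); crop(d,"d22",190,110,300,250,4.2)
E
```

```text
t 25.25 tcp [0.4399 0.0542 0.0739] heading deg -1.65 tilt [-0.021 -0.    -1.   ] F [-28.8181   0.0404  18.2859] w 0.002
slide total cm (current axes) [ 0.2075  0.0822 -0.011 ] yaw deg 0.07
```

View pics/w22.png

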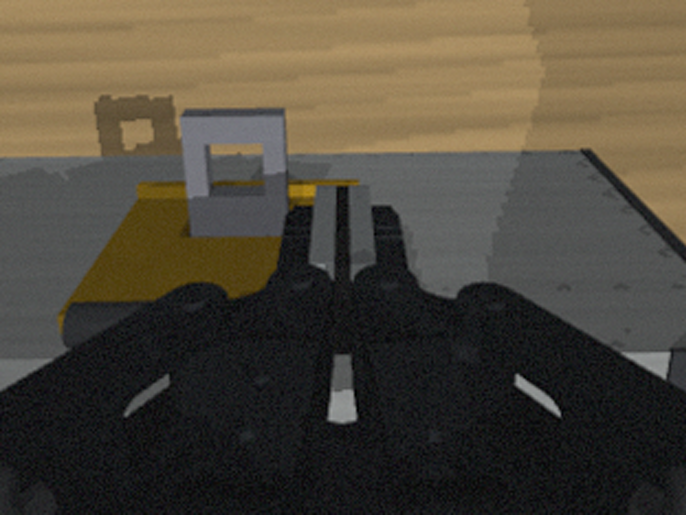

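View pics/d22.png

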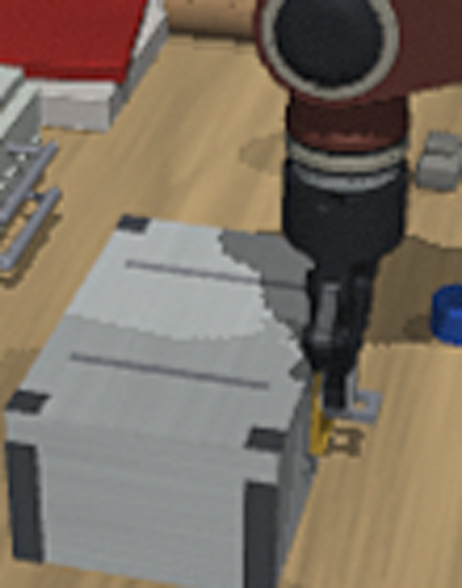

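Call:
play_rows --pt "-1.5 0 0" --pt "-3 0 0" --pt "0 -4 0" --pt "0 -4 0" --pt "0 -4 2" --pt "0 0 2" --pt "0 0 0" --yaw '[0,0,0,0,0,0,0]' --grip '[1,1,1,1,1,1,1]'

```text
time: 26.05
tool_pos: [0.4049, 0.0966, 0.1975]
tool_rot: [0.707, -0.707, 0.008, -0.011]
contact_force: [-1.1, 0.0, 0.1]
gripper_width: -0.003
```

```bash
python3 - <<'E'
from h import *
go([.384,.273,.2],PSI)
f=grab("wrist"); crop(f,"w23",0,0,512,384,1.5)
d=grab("side"); crop(d,"d23",230,180,300,240,8)
s=grab("scene"); crop(s,"s23",205,140,275,210,8)
E
```

```text
t 26.05 tcp [0.4049 0.0966 0.1975] heading deg -1.55 tilt [ 0.005  0.001 -1.   ] F [-1.0797  0.0411  0.0951] w -0.003
slide total cm (current axes) [-2.566  -0.2479 17.5805] yaw deg 0.17
```

View pics/w23.png

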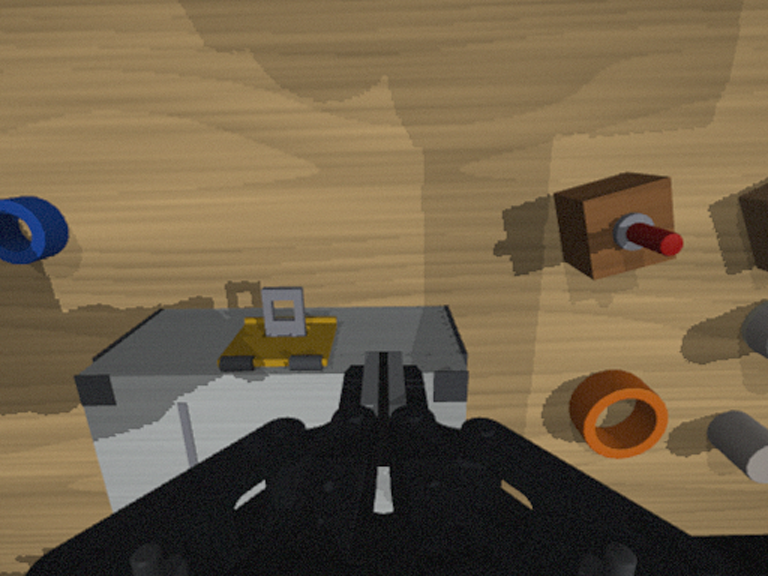

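View pics/d23.png

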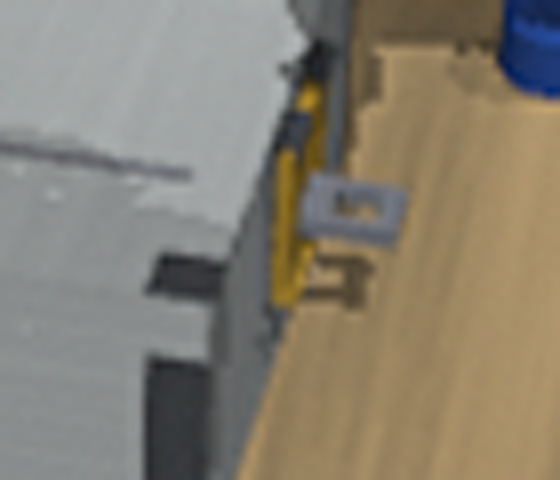

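View pics/s23.png

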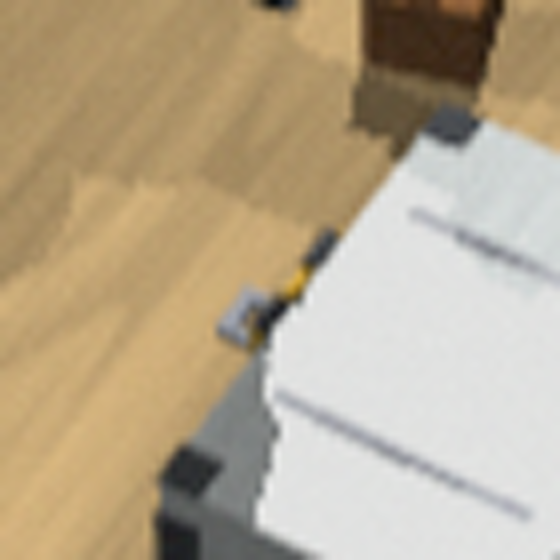

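Call:
play_rows --pt "-0.6 0 4.4" --pt "-0.6 0 4.4" --pt "-0.6 0 4.4" --pt "-0.7 0 4.4" --pt "0 0 0" --pt "0 0 0" --yaw '[0,0,0,0,0,0]' --grip '[-0.2,-0.2,-0.2,-0.2,-0.2,-0.2]'

```text
time: 26.8
tool_pos: [0.3832, 0.2716, 0.1937]
tool_rot: [-0.706, 0.708, -0.011, 0.009]
contact_force: [-0.3, 0.1, -0.0]
gripper_width: 0.599
```

```bash
python3 - <<'E'
from h import *
go([.384,.273,.055],PSI)
f=grab("wrist"); d=grab("side"); s=grab("scene")
def red(f):
    h=cv2.cvtColor(f["image"],cv2.COLOR_RGB2HSV); M=cv2.inRange(h,(0,150,60),(4,255,255))|cv2.inRange(h,(172,150,60),(180,255,255)); return M
crop(f,"w24",0,0,512,384,1.5); crop(d,"d24",250,240,310,310,8); crop(s,"s24",235,110,285,160,10)
E
```

```text
t 26.8 tcp [0.3832 0.2716 0.1937] heading deg -1.62 tilt [-0.002 -0.002 -1.   ] F [-0.2649  0.1035 -0.0048] w 0.599
slide total cm (current axes) [ 0.1069 13.8661  0.1712] yaw deg 0.1
```

View pics/w24.png

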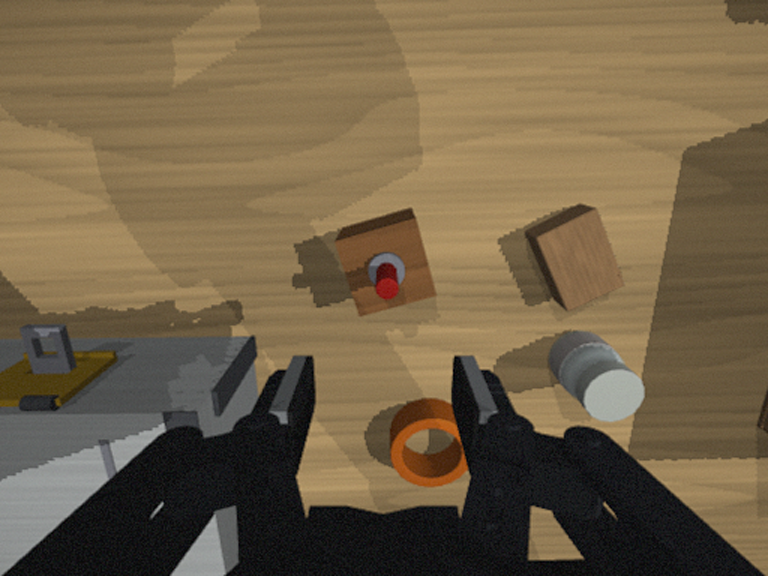

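View pics/d24.png

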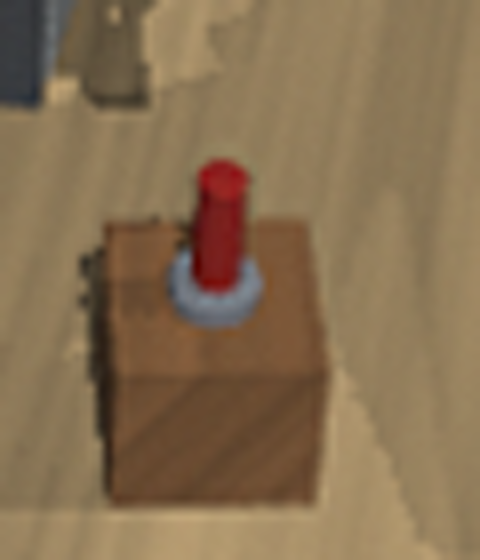

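```bash
python3 - <<'E'
from h import *
f=grab("wrist"); d=grab("side")
W=(f,387/1.5-.5,287/1.5-.5)
print("top",tri(W,(d,250+223/8-.5,240+181/8-.5)),plane(*W,.101))
Wc=(f,386.5/1.5-.5,269/1.5-.5)
print("collar top",tri(Wc,(d,250+217/8-.5,240+284/8-.5)),plane(*Wc,.061))
# eye from this and earlier
for c in [(45,349)]: print("eye",plane(f,c[0]/1.5-.5,c[1]/1.5-.5,.0735))
go([.384,.273,.055],PSI)
E
```

```text
top (array([0.3847, 0.2729, 0.0993]), [0.9, 0.9]) [0.3851 0.2727 0.101 ]
collar top (array([0.3842, 0.2728, 0.0597]), [1.0, 1.0]) [0.3848 0.2727 0.061 ]
eye [0.4335 0.0241 0.0735]
t 27.05 tcp [0.3841 0.2706 0.1948] heading deg -1.83 tilt [-0. -0. -1.] F [ 0.4135  0.1718 -0.155 ] w 0.601
slide total cm (current axes) [-0.0118 13.9804  0.2407] yaw deg -0.11
```

Call:
play_rows --pt "0.1 4 0.2" --pt "0 4 0" --pt "0 3 0" --pt "0 2 0" --pt "0 1 0" --pt "0 0 0" --pt "0 0 0" --pt "0 0 0" --pt "0 0 0" --pt "0 0 0" --pt "0 0 0" --yaw '[0,0,0,0,0,0,0,0,0,0,0]' --grip '[-0.2,-0.2,-0.2,-0.2,-0.2,-0.2,1,1,1,1,1]'

```text
time: 28.15
tool_pos: [0.386, 0.2744, 0.0567]
tool_rot: [0.707, -0.707, 0.009, -0.011]
contact_force: [-0.3, -1.1, 6.3]
gripper_width: 0.154
```

```bash
python3 - <<'E'
from h import *
go([.385,.273,.15],PSI)
f=grab("wrist"); d=grab("side"); 
crop(f,"w25",100,120,412,384,2.2); crop(d,"d25",240,200,320,310,5)
E
```

```text
t 28.15 tcp [0.386  0.2744 0.0567] heading deg -1.69 tilt [ 0.003  0.001 -1.   ] F [-0.2796 -1.103   6.2849] w 0.154
slide total cm (current axes) [-0.0661 -9.3257 -0.1293] yaw deg 0.03
```

View pics/w25.png

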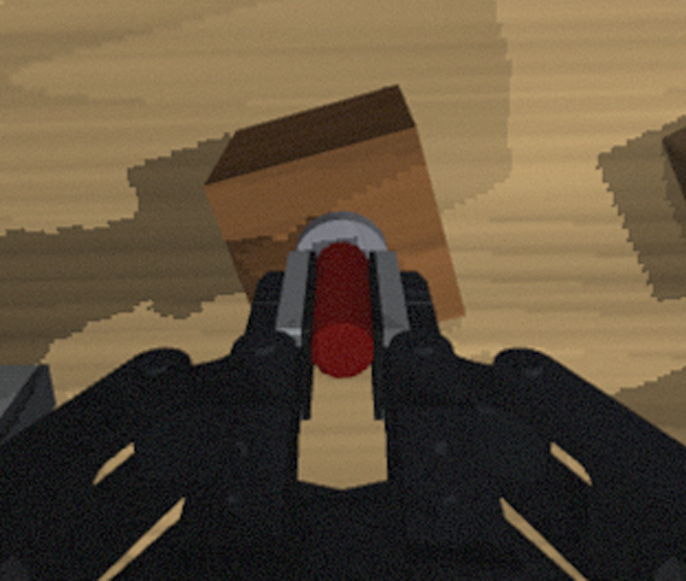

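View pics/d25.png

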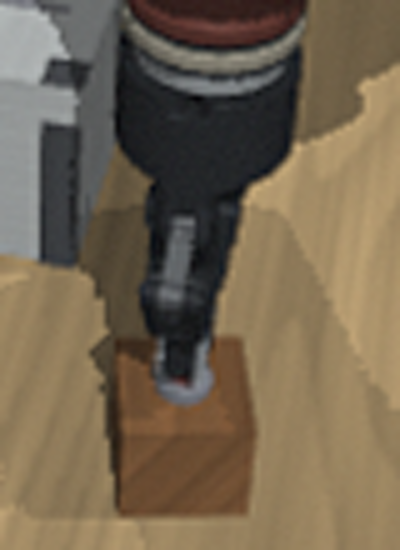

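Call:
play_rows --pt "0 -2 0" --pt "0 -3.5 0" --pt "0 -4 0" --pt "0 -2 0" --pt "1.1 0 -4.5" --pt "1.1 0 -4.5" --pt "1.1 0 -4.5" --pt "1.1 0 -4.5" --pt "1.1 0 -4.5" --pt "0 0 -2.4" --pt "0 0 0" --pt "0 0 0" --yaw '[0,0,0,0,0,0,0,0,0,0,0,0]' --grip '[1,1,1,1,1,1,1,1,1,1,1,1]'

```text
time: 29.45
tool_pos: [0.4321, 0.0233, 0.1697]
tool_rot: [0.707, -0.707, 0.011, -0.011]
contact_force: [-0.5, 1.3, -0.3]
gripper_width: 0.157
```

```bash
python3 - <<'E'
from h import *
go([.434,.0243,.15],PSI)
f=grab("wrist"); d=grab("side"); s=grab("scene")
crop(f,"w26",100,120,412,384,2.2,[proj(f,[.4325,.0243,.0735])]); crop(d,"d26",230,140,310,240,6,[proj(d,[.4325,.0243,.0735])]); crop(s,"s26",200,130,270,200,8,[proj(s,[.4325,.0243,.0735])])
E
```

```text
t 29.45 tcp [0.4321 0.0233 0.1697] heading deg -1.77 tilt [-0.     0.001 -1.   ] F [-0.5474  1.2543 -0.2734] w 0.157
slide total cm (current axes) [0.191  1.9726 0.1062] yaw deg -0.06
```

View pics/w26.png

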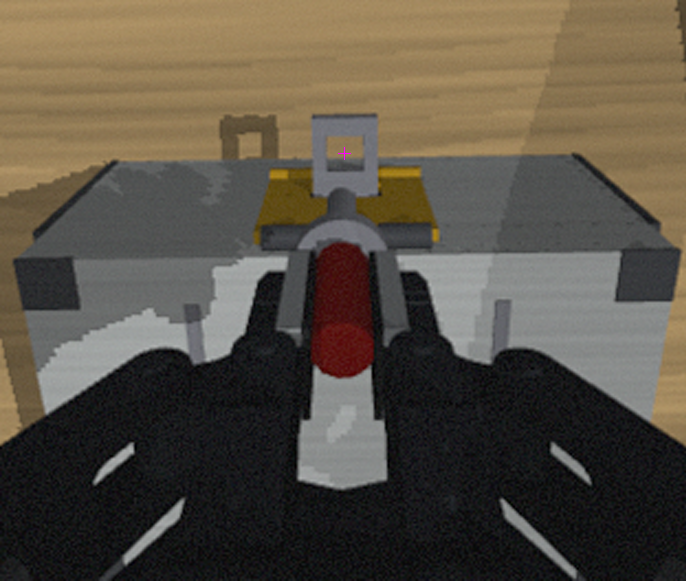

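View pics/d26.png

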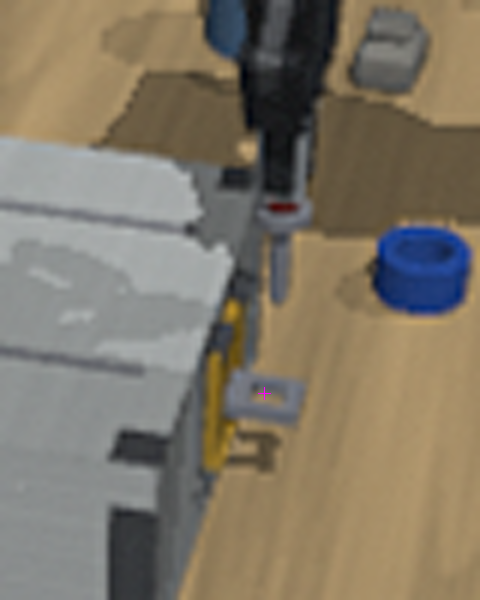

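View pics/s26.png

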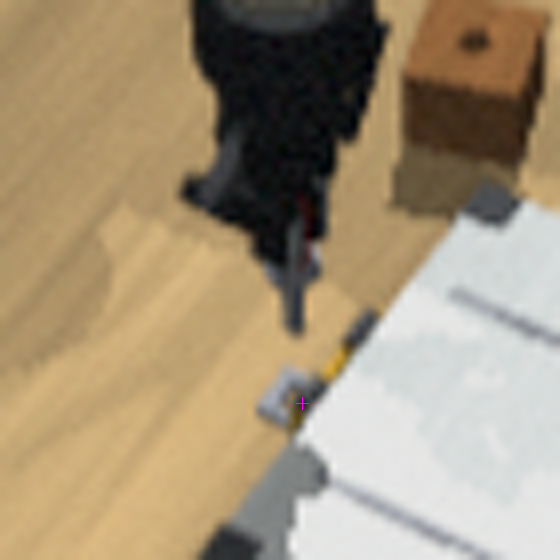

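```bash
python3 - <<'E'
from h import *
f=grab("wrist"); d=grab("side"); s=grab("scene")
D=lambda u,v:(d,230+u/6-.5,140+v/6-.5); S=lambda u,v:(s,200+u/8-.5,130+v/8-.5); W=lambda u,v:(f,100+u/2.2-.5,120+v/2.2-.5)
print("pin tip sd",tri(D(279,302),S(295,332)), "side plane",plane(*D(279,302),.123),"scene plane",plane(*S(295,332),.123))
print("collar c", tri(D(284,212),W(342,240)))
print("shank tip w", plane(*W(342,192),.123), "eye w",plane(*W(345,151),.0735))
print("eye sd",plane(*D(268,391),.0735),plane(*S(292,393),.0735),tri(D(268,391),S(292,393)),tri(D(268,391),W(345,151)))
go([.434,.0243,.15],PSI)
crop(d,"d27",255,190,290,225,16); crop(s,"s27",220,160,250,190,18); crop(f,"w27",220,160,300,260,6)
E
```

```text
pin tip sd (array([0.4292, 0.0245, 0.1247]), [0.7, 0.7]) side plane [0.4289 0.0216 0.123 ] scene plane [0.4292 0.0256 0.123 ]
collar c (array([0.4277, 0.0242, 0.1713]), [1.7, 1.7])
shank tip w [0.4308 0.0243 0.123 ] eye w [0.4316 0.0256 0.0735]
eye sd [0.4311 0.0221 0.0735] [0.4253 0.027  0.0735] (array([0.4287, 0.0253, 0.0766]), [2.1, 2.1]) (array([0.4307, 0.0256, 0.0761]), [0.1, 0.1])
t 29.75 tcp [0.4322 0.0242 0.17  ] heading deg -1.6 tilt [-0.  0. -1.] F [-0.02   -0.1216 -0.3006] w 0.159
slide total cm (current axes) [0.1768 1.9977 0.014 ] yaw deg 0.12
```

View pics/d27.png

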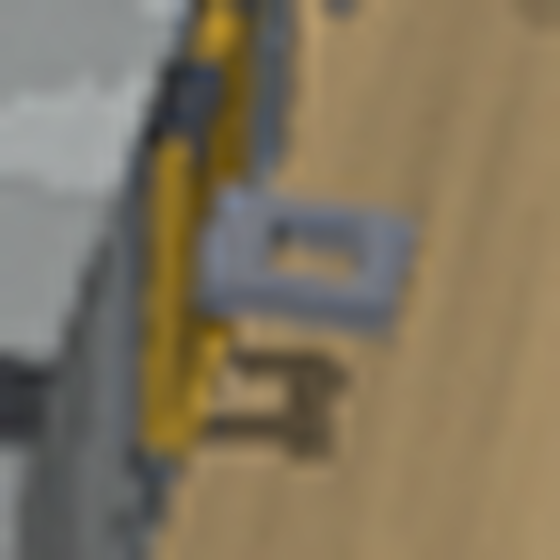

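View pics/s27.png

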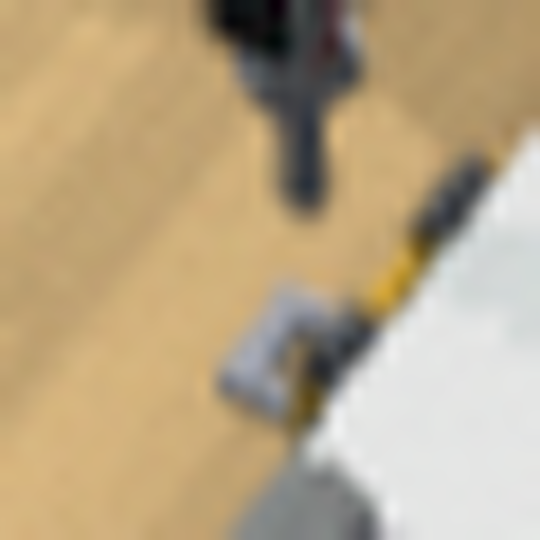

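View pics/w27.png

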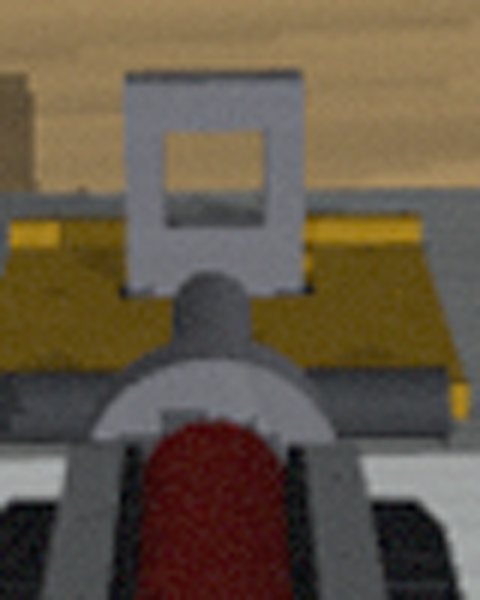

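```bash
python3 - <<'E'
from h import *
f=grab("wrist"); p=readout.state()["tool_pos"]; print(p)
W=lambda u,v:(f,220+u/6-.5,160+v/6-.5)
print("eye",plane(*W(216,178.5),.0735),"front/back edges",plane(*W(216,131),.0735)[0],plane(*W(216,226),.0735)[0],"staple tip",plane(*W(216,80),.0735)[0])
for z in (p[2]-.0017+.006,): print("collar front",plane(*W(212,358),z)[0]+.013)
for z in (p[2]-.0017): pass
E
python3 - <<'E'
from h import *
f=grab("wrist"); p=readout.state()["tool_pos"]
W=lambda u,v:(f,220+u/6-.5,160+v/6-.5)
zt=p[2]-.0017-.045
print("tip front edge x (r~2.5-5)",plane(*W(212,273),zt)[0], plane(*W(212,273),zt+.005)[0])
print("grip top centre", plane(f,100+343/2.2-.5,120+349/2.2-.5,p[2]-.0017+.046))
E
```

```text
[0.4322 0.0241 0.17  ]
eye [0.4329 0.0247 0.0735] front/back edges 0.42511977167877224 0.44074385177637976 staple tip 0.41696848167497147
collar front 0.431538553397688
tip front edge x (r~2.5-5) 0.4294323955577966 0.4274973243170463
grip top centre [0.4305 0.0243 0.2143]Traceback (most recent call last):
  File "<stdin>", line 6, in <module>
TypeError: 'numpy.float64' object is not iterable
```

Call:
play_rows --pt "0.2 1.5 0" --pt "0 1.5 0" --pt "0 1 0" --pt "0 0.8 0" --pt "0 0.6 0" --pt "0 0.6 0" --pt "0 0.4 0" --pt "0 0 0" --pt "0 0 0" --yaw '[0,0,0,0,0,0,0,0,0]' --grip '[1,1,1,1,1,1,1,1,1]'

```text
time: 30.75
tool_pos: [0.4345, 0.0232, 0.1063]
tool_rot: [-0.707, 0.707, -0.01, 0.011]
contact_force: [-0.1, -0.5, -0.6]
gripper_width: 0.154
```

```bash
python3 - <<'E'
from h import *
go([.434,.0245,.075],PSI)
f=grab("wrist"); d=grab("side"); s=grab("scene")
crop(f,"w28",180,120,340,260,4); crop(d,"d28",250,170,300,230,10); crop(s,"s28",215,145,255,195,12)
E
```

```text
t 30.75 tcp [0.4345 0.0232 0.1063] heading deg -1.7 tilt [ 0. -0. -1.] F [-0.1011 -0.5218 -0.6165] w 0.154
slide total cm (current axes) [-0.0567  3.127   0.1261] yaw deg 0.02
```

View pics/w28.png

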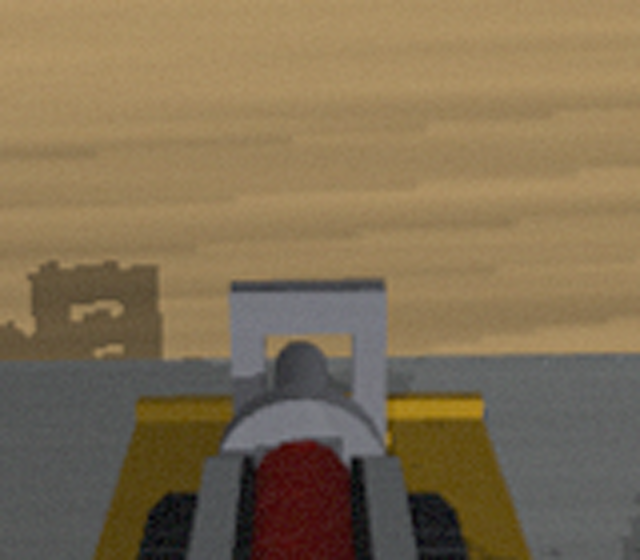

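View pics/d28.png

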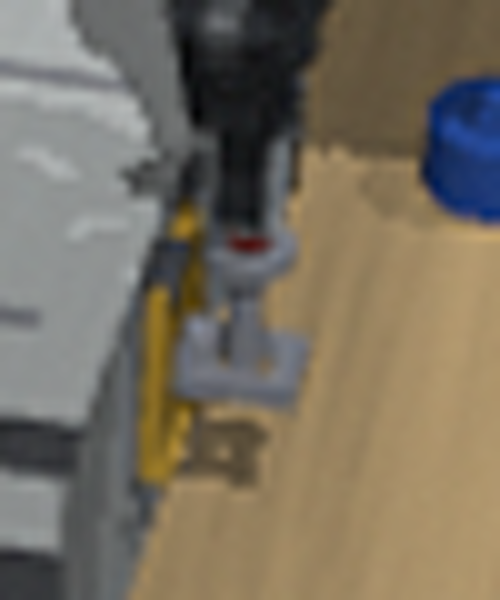

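Call:
play_rows --pt "0 0 0.15" --pt "0 0.6 0" --pt "0 0.8 0" --pt "0 0.8 0" --pt "0 0.5 0" --pt "0 0.3 0" --pt "0 0 0" --pt "0 0 0" --yaw '[0,0,0,0,0,0,0,0]' --grip '[1,1,1,1,1,1,1,1]'

```text
time: 31.7
tool_pos: [0.4344, 0.0247, 0.076]
tool_rot: [-0.707, 0.707, -0.01, 0.011]
contact_force: [0.6, 0.3, -0.7]
gripper_width: 0.155
```

```bash
python3 - <<'E'
from h import *
go([.434,.0245,.0752],PSI)
f=grab("wrist"); d=grab("side")
crop(f,"w29",180,120,340,260,4); crop(d,"d29",250,170,300,230,10)
E
```

```text
t 31.7 tcp [0.4344 0.0247 0.076 ] heading deg -1.7 tilt [ 0. -0. -1.] F [ 0.574   0.262  -0.6567] w 0.155
slide total cm (current axes) [-0.044   0.0761 -0.0257] yaw deg 0.02
```

View pics/w29.png

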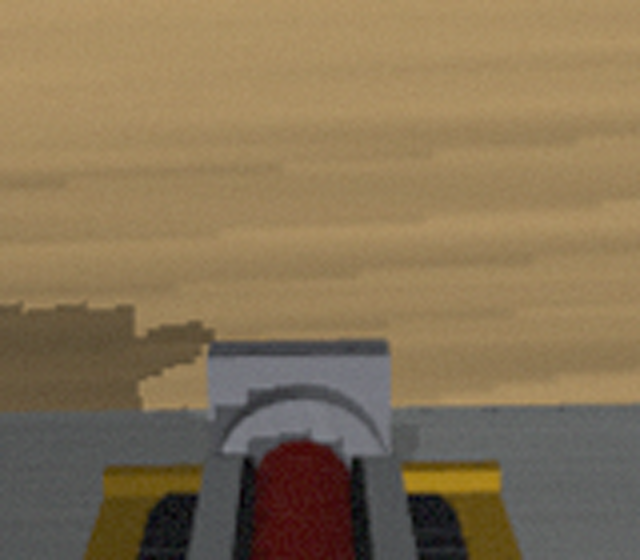

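View pics/d29.png

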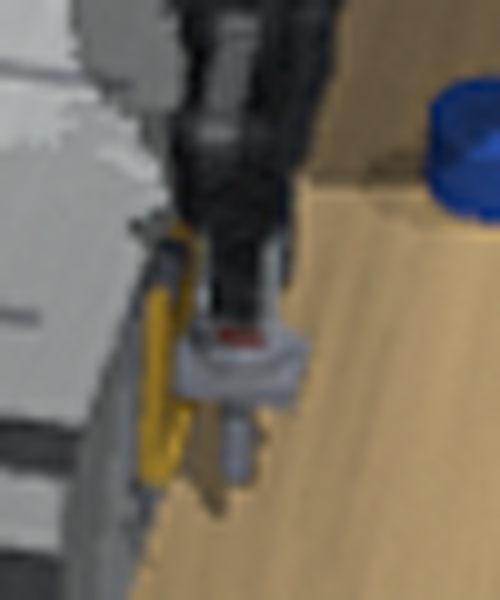

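Call:
play_rows --pt "0 0.1 0" --pt "0 0 0" --pt "0 0 0" --pt "0 0 0" --pt "0 0 0" --pt "0 -2 0" --pt "0 -4 0" --pt "0 -4 0" --pt "-3 -1 0" --pt "-3 0 0" --pt "0 0 0" --pt "0 0 0" --yaw '[0,0,0,0,0,0,0,0,0,0,0,0]' --grip '[1,-0.2,-0.2,-0.2,-0.2,-0.2,-0.2,-0.2,-0.2,-0.2,-0.2,-0.2]'

```text
time: 33.0
tool_pos: [0.3745, 0.0265, 0.1851]
tool_rot: [-0.707, 0.707, -0.01, 0.011]
contact_force: [-0.7, 0.5, 0.3]
gripper_width: 0.596
```

```bash
python3 - <<'E'
from h import *
go([.434,.0245,.0752],PSI)
f=grab("wrist"); d=grab("side"); s=grab("scene")
crop(f,"w30",0,0,512,384,1.5); crop(d,"d30",225,160,305,250,7); crop(s,"s30",190,120,330,260,4.2)
E
```

```text
t 33.0 tcp [0.3745 0.0265 0.1851] heading deg -1.7 tilt [ 0.002 -0.    -1.   ] F [-0.7124  0.5046  0.2617] w 0.596
slide total cm (current axes) [ 5.9358 10.9981 -0.0254] yaw deg 0.01
```

View pics/w30.png

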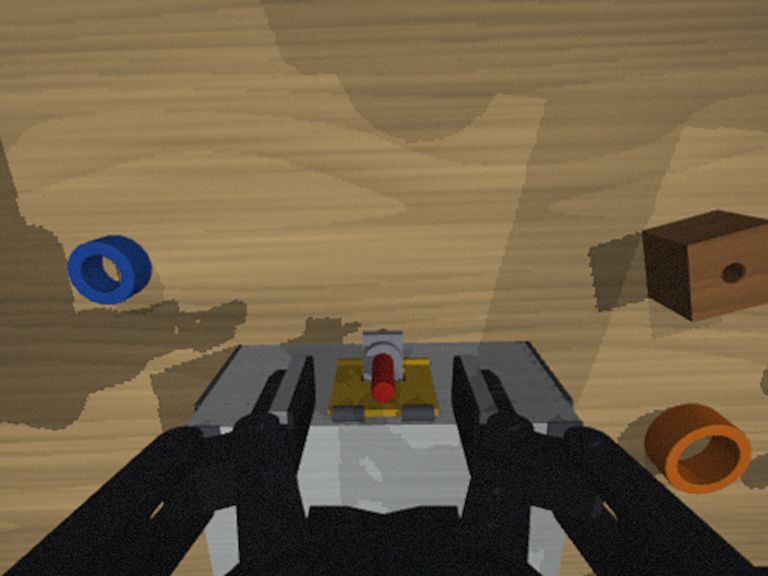

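View pics/d30.png

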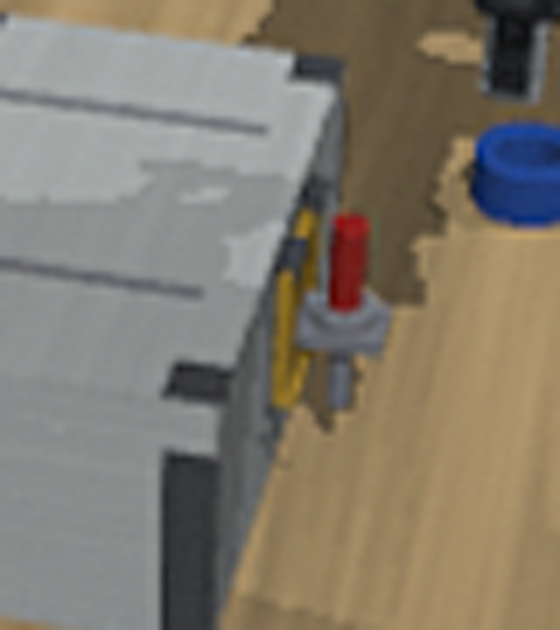

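View pics/s30.png

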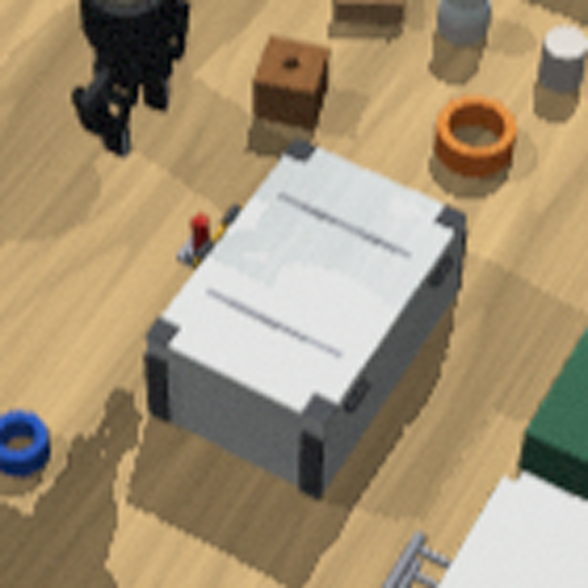

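```bash
python3 - <<'E'
from h import *
f=grab("wrist"); d=grab("side"); s=grab("scene")
D=lambda u,v:(d,225+u/7-.5,160+v/7-.5); S=lambda u,v:(s,190+u/4.2-.5,120+v/4.2-.5); W=lambda u,v:(f,u/1.5-.5,v/1.5-.5)
print("pin top",tri(D(351,224),W(383,392)),plane(*W(383,392),.1645))
print("hasp tip +y corner",tri(D(287,405),W(437,361)))
print("hinge +y",tri(D(283,268),W(439,408)))
print("lid front corner +y",tri(S(302,144),W(583,428)),tri(D(343,62),W(224,425)))
e=plane(*W(383,337),.0735); print(e)
print(readout.state()["contact_force"])
crop(f,"w31",200,200,310,290,7)
E
```

```text
pin top (array([0.4323, 0.0247, 0.1194]), [0.5, 0.5]) [0.4045 0.0255 0.1645]
hasp tip +y corner (array([0.4468, 0.0645, 0.0575]), [0.3, 0.3])
hinge +y (array([0.4505, 0.0584, 0.1157]), [2.5, 2.5])
lid front corner +y (array([0.4649, 0.1488, 0.1152]), [0.9, 0.9]) (array([ 0.4492, -0.0708,  0.1314]), [4.0, 4.0])
[0.4181 0.0251 0.0735]
[ 0.534  -0.0661  0.7162]
```

View pics/w31.png

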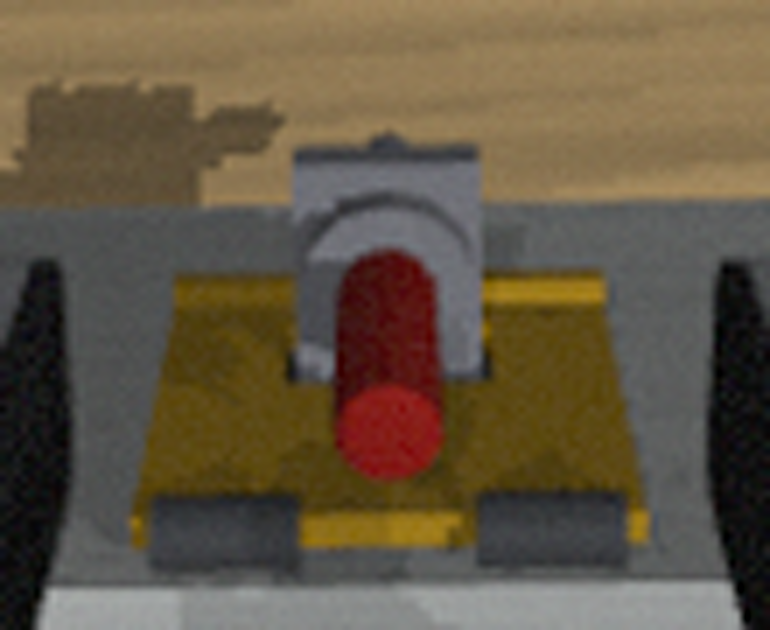

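```bash
python3 -c "
from plant import workorder,readout
print(workorder.job_done()); print(readout.state()['time'])"
```

```text
the job is handed in; nothing more can be done
None
the job is handed in; nothing more can be done
```

The kit is packed and handed in at about 33 s of the 72 s allowed. The buffer ring and steel collar are on the post, the lid is shut, the hasp is over the staple, and the pin is in the eye. No verdict was reported.

**First grasp:** my first grasp of the buffer closed above the ring without moving it noticeably. The pictures put the fingertips 13 mm (shut) to 28 mm (open) behind the TCP. The task text says they stand 11 mm ahead of it. I used the measured values for everything after that.

**Last checks:**
- **Pin:** its top measured 119.4 mm high, against 119.5 mm expected when seated, and it is under 1 mm sideways from the eye.
- **Hasp:** it hangs vertical in the side view, and its measured tip agrees with that.
- **Lid:** the front corner measured 115 mm high, against 117 mm nominal. I had pressed it down to about 40 N. A second measurement, on the lid's other front corner, gave 131 mm with a 4 mm ray mismatch; I took it as a badly picked point and did not repeat it.
- **Collar:** before the lid closed, its top measured about 63.5 mm, against 61 mm nominal. The two camera rays disagreed by 3 mm there, so this is a rough figure.
- **Bystanders:** the tape and the blue ring look unmoved, and I saw no contact with anything else. I did not measure their positions again at the end.

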